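# Stow the loose parts in the foam bay and lock its cover with two quarter-turn studs

### The arm

A 7-joint arm with a two-finger parallel gripper is mounted at the origin on the work surface. World frame = base frame: x ahead of the robot, y to its left, z up, the work surface at z = 0. Lengths are in m, angles in rad, forces in N, time in s.
With the tool pointing down it reaches from about 0.35 to 0.9 m from the base axis. Payload 19.9 kg.
Tool frame: the origin (TCP) lies at the very end of the fingers, on their centre line; the grasp point (between the pads) lies 19 mm behind it (ctrl.grip_depth is the distance from the TCP to the grasp point, in m); z points along the fingers, y is the direction in which the jaws open and shut (so a half turn about z gives the same grasp; the last joint's range is limited). The gripper opens to 85 mm and grips with 20 to 120 N. Pads are 22 mm wide; open, the fingers measure 114 mm over their backs; the gripper's body (76 mm by 85 mm) begins 54 mm behind the grasp point. The pads swing forward as they close: fully open they stand 13 mm farther back than shut.
Start: joints at [1.286, 0.417, -0.01, 1.614, 0.005, 1.111, -0.053], TCP at [0.151, -0.606, 0.195] pointing down, gripper open.
Joint ranges: [-2.81, 2.81], [-0.39, 2.02], [-1.27, 1.25], [0.06, 2.57], [-1.19, 4.33], [0.19, 2], [-2.82, 2.82]. Speed limits (rad/s): [1.89, 1.89, 2.39, 2.39, 3.01, 3.01, 3.01].

### API

Orientations are given as a rotation vector (axis times angle).
In Python, from plant import ctrl, eyes, finder gives the robot as it stands.
- The arm moves only by the shell command python3 -m jog 'ROWS' [FORCE]. ROWS is JSON, a list of rows, each an object of numbers: "x", "y", "z": the shift along the tool's x, y, z in units of 0.3 m (1.0 is 0.3 m); "ax", "ay", "az": the turn, a rotation vector about the tool's x, y, z in units of 180 degrees (1.0 is 180 degrees); "grip": the opening, from 0 (shut) to 1 (fully open). In form: [{"x": .., "y": .., "z": .., "ax": .., "ay": .., "az": .., "grip": ..}, ...]. A call has 1 to 5 rows; each row is the pose to reach, as a shift and turn from the pose commanded when the call began, along the tool's axes at that moment, turning the shorter way round; what a row does not reach only later rows make up. A row lasts 1/12 s, in which the tool goes at most 41.7 mm and 7.16 degrees, less where a joint would pass 70% of its speed; a pose out of reach is approached as far as the arm can. A call with a number of a shift or a turn outside -1 to 1 is refused whole. A call with a gripper value outside its range is refused whole. The fingers move at their own pace and stop on an object; FORCE is the grip in N (left out, the last holds). Time passes only in rows, so rows that repeat a pose let the fingers close. It gives the time, the measured TCP pose, the force and the opening at its end, in the units of the state.
- ctrl.sense(): the state, without advancing time (a new reading comes with each control period).
- eyes.get_image(name): name is "side" or "top"; returns a dict with "pixels" (420x560x3 uint8, red, green, blue), "fovy" (degrees; the focal length in pixels is half the picture's height over the tangent of half this angle, whatever the lens; pixels are square), "cx", "cy" (the principal point, pixels), "xyz" and "rotation" of the camera in the world. Camera axes: x right, y up, looking along -z (the intrinsics and any distortion apply to the point x, -y, -z); pixel columns grow to the right and rows downward; lengths in m; the calibration is good to about 2 mm. A picture is of the moment at which its call begins. There is no depth.
- ctrl.finish_job(): hands the job in, once; it reports no verdict.
Trained networks look in the newest picture that a camera, given by its name, has taken for a name from the list of things; names that differ only in an ending like _2 or _b are one class to them, and where a whole thing is asked for, a point or a joint stands for the part that bears it (a point fixed in the world has none). Each returns a list of dicts, best first, with "confidence" (0 to 1); they miss things now and then, are a little off and sometimes report something else, mostly with a low value. They report only what shows in the picture. A call takes as long as a camera call.
- finder.spot_in(camera, query): "centre" ([x, y, z] in m, in the coordinates of the camera as it stood for that picture, good to about 4 mm: the middle of the surface that is visible of it).
- finder.masks_of(camera, query): "pixels" (420x560 bool, what is visible of it).
- finder.spot_point(camera, query): "centre" ([x, y, z] in m, in the coordinates of the camera as it stood for that picture, good to about 4 mm: a listed point, or the origin of a listed thing).
The state is a dict: "clock": time; "joint_pos": joint angles; "joint_vel": joint speeds; "effort": joint torques, N m; "position": TCP position; "ee_rot": TCP orientation; "ft_force": force on the tool from outside, world axes, zero at the start; "wrist_torque": the same for the moment, N m; "opening": opening from 0.0 (shut) to 1.0 (fully open).
Only numpy, scipy, OpenCV 4.12 (cv2) and the standard library are available. Lean on these libraries where they do the work, as an engineer would, in place of code of your own. Each camera call takes 0.05 s, during which the arm holds its last target. There are 200 camera calls.

### The job

Slide the blue cover of the bench instrument open, press every loose part that is on the bench (yellow meter, copper coil, red relay, aluminium bracket - whichever are there) fully down into its matching foam cutout, then slide the cover fully home and lock it: push each of the two orange wing studs in and turn it a quarter turn clockwise until it springs up into its notch, and let go. Leave the solder spool, spray can and bottle where they stand.

Things in the scene. Friction and masses are not known exactly. Their poses are not given: they have to be found in the camera images.
- case: Flat grey bench instrument 505 x 236 x 56 mm, fixed. Origin: on the table under the centre of its foam bay (178 x 178 mm, foam top 24 mm up). x to its rear, away from the robot, y left, z up. Front edge x = -150 mm, rear +355. Walls round the bay are 41 to 45 mm high; side rails with lips over the cover's edges 56 mm (|y| 100 to 118 mm, x from -70 mm on). The cover slides along x under the lips.
- cover (a joint): Travel of the blue cover, m: 0 home (bay closed, front stop), 0.245 fully open (to the rear, case +x). Friction of 2.5 N holds it where it is left. Plate 250 x 212 x 4 mm, underside 46 mm and top 50 mm above the table; home it reaches from 150 mm in front of to 100 mm behind the case origin. It passes 6 mm above well-seated parts.
- cover_handle (a point): Top centre of the cover's black pull, a rib 14 mm (case x) x 34 mm (case y) rising 24 mm above the cover's top face (top 74 mm above the table), midway between the two studs, 122 mm in front of the case origin when the cover is home. Can be pinched from above.
- stud_left (a point): Top centre of the left stud's orange wing (30 x 10 mm, 20 mm tall), on its turning axis; point x runs along the wing. The wing's top is 28 mm, its foot 8 mm above the cover's top face when out. The axis is 122 mm in front (case -x) of the case origin and 60 mm to the left when the cover is home. Wing along case x: unlocked; along case y: locked. A white tick marks its front end when unlocked.
- stud_right (a point): Top centre of the right stud's orange wing (30 x 10 mm, 20 mm tall), on its turning axis; point x runs along the wing. The wing's top is 28 mm, its foot 8 mm above the cover's top face when out. The axis is 122 mm in front (case -x) of the case origin and 60 mm to the right when the cover is home. Wing along case x: unlocked; along case y: locked. A white tick marks its front end when unlocked.
- turn_left (a joint): Turn of the left stud, rad: 0 unlocked, grows CLOCKWISE from above to 1.57 (stop). Cover home: blocked past about 0.25 (forced, it shoves the cover open) unless pushed in 6 mm or more; kept pushed in it turns easily (0.03 N m) past 1.33, where its spring lifts it into a notch: locked. Let go part-way it stays under its ramp. Turned with the cover not home, it bars closing.
- turn_right (a joint): Turn of the right stud, rad: 0 unlocked, grows CLOCKWISE from above to 1.57 (stop). Cover home: blocked past about 0.25 (forced, it shoves the cover open) unless pushed in 6 mm or more; kept pushed in it turns easily (0.03 N m) past 1.33, where its spring lifts it into a notch: locked. Let go part-way it stays under its ramp. Turned with the cover not home, it bars closing.
- push_left (a joint): How far the left stud is pushed in (down), m: 0 out, 0.008 fully in (spring: 2 N at first, 8 N fully in). Locked it rests at about 0.002.
- push_right (a joint): How far the right stud is pushed in (down), m: 0 out, 0.008 fully in (spring: 2 N at first, 8 N fully in). Locked it rests at about 0.002.
- foam_meter: Charcoal foam block, yellow cutout floor, 88 x 88 x 20 mm in the bay, four whose places vary; same heading as the case. Origin: centre of its underside, 4 mm above the table. The cutout is 12 mm deep: a part fully down has its underside 8 mm above this origin. Cutout: oblong, 31 mm (x) by 55 mm (y), centred on the origin.
- foam_coil: Charcoal foam block, yellow cutout floor, 88 x 88 x 20 mm in the bay, four whose places vary; same heading as the case. Origin: centre of its underside, 4 mm above the table. The cutout is 12 mm deep: a part fully down has its underside 8 mm above this origin. Cutout: round, diameter 41 mm, centred on the origin.
- foam_relay: Charcoal foam block, yellow cutout floor, 88 x 88 x 20 mm in the bay, four whose places vary; same heading as the case. Origin: centre of its underside, 4 mm above the table. The cutout is 12 mm deep: a part fully down has its underside 8 mm above this origin. Cutout: square, 39 x 39 mm, centred on the origin.
- foam_bracket: Charcoal foam block, yellow cutout floor, 88 x 88 x 20 mm in the bay, four whose places vary; same heading as the case. Origin: centre of its underside, 4 mm above the table. The cutout is 12 mm deep: a part fully down has its underside 8 mm above this origin. Cutout: the L outline of the bracket plus 1.8 mm; fits when both origins and axes agree, one way only.
- meter: Yellow oblong panel meter with a green window, 28 mm (x) by 52 mm (y), 28 mm tall, stands upright on the table; origin at the centre of its underside, z up. May be absent (None). Fits the oblong cutout either way round. 70 g.
- coil: Copper-coloured round coil, diameter 38 mm, 28 mm tall, stands upright on the table; origin at the centre of its underside, z up. May be absent (None). Fits the round cutout. 90 g.
- relay: Red square relay with a paper label, 36 x 36 mm, 28 mm tall, stands upright on the table; origin at the centre of its underside, z up. May be absent (None). Fits the square cutout any way round. 70 g.
- bracket: Aluminium L-shaped angle bracket, 28 mm tall, may be absent (None). Origin in the plane of its underside, z up. Long leg: x from -17 to 1 mm, y from -26 to 26 mm; short leg: x from 1 to 25 mm, y from 8 to 26 mm. Easily gripped across the long leg (18 mm) at x = -8, y = -10 mm. 80 g.
- spool: Bystander: red and steel solder spool, diameter 48, 40 mm tall, standing to the left of the case. Origin: centre of its underside.
- spray: Bystander: steel spray can with orange band, diameter 60, 150 mm tall. Origin: centre of its underside.
- flask: Bystander: clear bottle with orange cap, diameter 66, 190 mm tall. Origin: centre of its underside.

How it is judged:
On the way, in this order (a step that is already met when the one before it is completed fails the run):
1. every part that is present is fully down in its own cutout, the cover drawn back (horizontal distance between meter and foam_meter below 0.006 m and z of meter in the frame of foam_meter between 0.005 and 0.0105 m and angle between each of meter, coil, relay, bracket's own z axis and vertical below 0.08 rad and horizontal distance between coil and foam_coil below 0.006 m and z of coil in the frame of foam_coil between 0.005 and 0.0105 m and horizontal distance between relay and foam_relay below 0.006 m and z of relay in the frame of foam_relay between 0.005 and 0.0105 m and horizontal distance between bracket and foam_bracket below 0.006 m and z of bracket in the frame of foam_bracket between 0.005 and 0.0105 m and value of joint cover above 0.12 m), for 0.3 s.
2. the cover is slid home over the seated parts (value of joint cover below 0.004 m), for 0.2 s.
3. both studs have been pushed in and turned into their notches (value of joint cover below 0.004 m and value of joint each of turn_left, turn_right above 1.3 rad and value of joint push_left between 0.001 and 0.0045 m and value of joint push_right between 0.001 and 0.0045 m), for 0.2 s.
At the end, for the whole second after the job is handed in: Every present part sits in its own cutout (within 6 mm of the centre, underside no more than 2.5 mm above the cutout's floor, tilted under 0.08 rad) at rest; the cover is within 4 mm of home; both studs are turned more than 1.3 rad and have risen into their notch (1 to 4.5 mm in) (all of step 3 and horizontal distance between meter and foam_meter below 0.006 m and z of meter in the frame of foam_meter between 0.005 and 0.0105 m and angle between each of meter, coil, relay, bracket's own z axis and vertical below 0.08 rad and horizontal distance between coil and foam_coil below 0.006 m and z of coil in the frame of foam_coil between 0.005 and 0.0105 m and horizontal distance between relay and foam_relay below 0.006 m and z of relay in the frame of foam_relay between 0.005 and 0.0105 m and horizontal distance between bracket and foam_bracket below 0.006 m and z of bracket in the frame of foam_bracket between 0.005 and 0.0105 m and linear speed of each of meter, coil, relay, bracket below 0.02 m/s); the robot touches nothing.
It fails at once if the spool is knocked over or moved more than 30 mm (distance of spool from where it was at the start of the episode above 0.03 m or angle between spool's own z axis and vertical above 0.5 rad).
It fails at once if the spray is knocked over or moved more than 30 mm (distance of spray from where it was at the start of the episode above 0.03 m or angle between spray's own z axis and vertical above 0.5 rad).
It fails at once if the flask is knocked over or moved more than 30 mm (distance of flask from where it was at the start of the episode above 0.03 m or angle between flask's own z axis and vertical above 0.5 rad).
Of meter, coil, relay, bracket only 2 to 4 are there at a start; the rules pass over those that are not, and their reading is None.
At some moment in a run one of meter, coil, relay, bracket may be knocked a few centimetres aside while the robot is not near it.
Once in a run the grip may slacken for a moment while it holds something.
It also fails if it takes over 210 s, if anything falls off the work surface, if the arm or the gripper's body presses on something with over 40 N, if the wrist force passes 120 N, or if a joint passes its speed limit or range.

## Working session

There is one attempt and no reset: what is moved stays moved. The work goes in short steps, Python scripts to look and compute and a shell command to move; the robot and the scene stay as the last step left them, time stands still between calls to the robot, and variables do not carry over. Pictures are saved under pics/ and viewed, about 12 in all and at most 16, crops included, and the job is handed in when it is done.

```bash
ls; mkdir -p pics; cat > h.py <<'E'
import numpy as np,cv2
from scipy.spatial.transform import Rotation as R
from plant import ctrl,eyes,finder
def cam(n):
    im=eyes.get_image(n); return im
def rot(im):
    r=np.array(im["rotation"]); return r if r.shape==(3,3) else R.from_rotvec(r).as_matrix() if r.size==3 else R.from_quat(r).as_matrix()
def world(im,c): return rot(im)@np.array(c)+np.array(im["xyz"])
def save(im,f,crop=None,s=1):
    p=im["pixels"][:,:,::-1]
    if crop: a,b,c,d=crop; p=p[b:d,a:c]
    cv2.imwrite("pics/"+f,cv2.resize(p,None,fx=s,fy=s,interpolation=cv2.INTER_CUBIC))
def F(im): return im["pixels"].shape[0]/2/np.tan(np.radians(im["fovy"])/2)
def proj(im,w):
    c=rot(im).T@(np.array(w)-np.array(im["xyz"])); f=F(im)
    return im["cx"]+f*c[0]/-c[2], im["cy"]-f*c[1]/-c[2]
def back(im,u,v,z):
    f=F(im); d=rot(im)@np.array([(u-im["cx"])/f,-(v-im["cy"])/f,-1]); o=np.array(im["xyz"])
    return o+d*(z-o[2])/d[2]
E
python3 - <<'E'
from h import *
for n in("top","side"):
    im=cam(n); print(n,{k:v for k,v in im.items() if k!="pixels"}); save(im,n+"0.png")
    for q in "case cover cover_handle stud_left stud_right foam_meter foam_coil foam_relay foam_bracket meter coil relay bracket spool spray flask".split():
        r=finder.spot_point(n,q)
        print(q,[(round(d["confidence"],2),world(im,d["centre"]).round(3).tolist()) for d in r[:2]])
s=ctrl.sense(); print({k:np.round(v,3).tolist() for k,v in s.items()})
E
```

```text
pics
top {'fovy': 45.210798868850176, 'cx': 281.18051146785405, 'cy': 203.38718278056163, 'xyz': array([0.45858143, 0.01201281, 1.41414213]), 'rotation': array([ 0.04549938, -0.07653378, -1.53899897])}
case [(0.86, [0.571, 0.005, 0.003]), (0.51, [0.535, -0.271, 0.003])]Traceback (most recent call last):
  File "<stdin>", line 5, in <module>
ValueError: it knows: bracket, case, coil, cover_handle, flask, foam_bracket, foam_coil, foam_meter, foam_relay, meter, relay, spool, spray, stud_left, stud_right
```

```bash
python3 - <<'E'
from h import *
for n in("top","side"):
    im=cam(n); print(n,{k:v for k,v in im.items() if k!="pixels"}); save(im,n+"0.png")
    for q in "case cover_handle stud_left stud_right foam_meter foam_coil foam_relay foam_bracket meter coil relay bracket spool spray flask".split():
        r=finder.spot_point(n,q)
        print(q,[(round(d["confidence"],2),world(im,d["centre"]).round(3).tolist()) for d in r[:2]])
s=ctrl.sense(); print({k:np.round(v,3).tolist() for k,v in s.items()})
E
```

```text
top {'fovy': 45.210798868850176, 'cx': 281.18051146785405, 'cy': 203.38718278056163, 'xyz': array([0.45858143, 0.01201281, 1.41414213]), 'rotation': array([ 0.04549938, -0.07653378, -1.53899897])}
case [(0.56, [0.573, 0.004, 0.001])]
cover_handle [(0.63, [0.518, 0.009, 0.081]), (0.18, [0.669, -0.38, 0.002])]
stud_left [(0.58, [0.515, 0.058, 0.08])]
stud_right [(0.52, [0.518, -0.054, 0.081]), (0.31, [0.666, -0.382, 0.004])]
foam_meter []
foam_coil [(0.58, [0.412, -0.273, 0.005])]
foam_relay [(0.75, [0.516, -0.055, 0.08]), (0.68, [0.667, -0.379, 0.002])]
foam_bracket [(0.53, [0.528, -0.038, 0.006]), (0.28, [0.408, 0.3, 0.004])]
meter [(0.49, [0.535, -0.276, 0.001])]
coil [(0.47, [0.536, 0.312, 0.003]), (0.38, [0.413, -0.272, 0.001])]
relay [(0.55, [0.412, -0.271, 0.003])]
bracket [(0.73, [0.41, 0.296, 0.004]), (0.19, [0.535, -0.273, 0.0])]
spool [(0.86, [0.679, 0.258, 0.003])]
spray [(0.79, [0.666, -0.38, 0.0]), (0.65, [0.516, -0.054, 0.082])]
flask [(0.59, [0.678, 0.393, -0.001])]
side {'fovy': 44.72881460454318, 'cx': 276.5049895753911, 'cy': 220.20929524107055, 'xyz': array([-0.0352
[... 447 characters left out ...]
, 0.004])]
foam_bracket [(0.43, [0.526, -0.043, 0.004])]
meter [(0.78, [0.534, -0.272, -0.003])]
coil [(0.7, [0.534, 0.304, 0.0])]
relay [(0.76, [0.408, -0.271, -0.002])]
bracket [(0.73, [0.408, 0.292, -0.001]), (0.24, [0.682, 0.244, -0.001])]
spool [(0.81, [0.68, 0.243, -0.002])]
spray [(0.64, [0.663, -0.376, 0.002])]
flask []
{'clock': 1.7, 'joint_pos': [1.285, 0.417, -0.01, 1.614, 0.005, 1.111, -0.053], 'joint_vel': [-0.002, -0.0, -0.001, -0.001, -0.0, 0.001, -0.001], 'effort': [0.0, -86.421, 0.678, -43.521, 0.019, 0.002, 0.0], 'position': [0.151, -0.607, 0.195], 'ee_rot': [-3.118, -0.382, 0.0], 'ft_force': [0.548, 0.409, -0.519], 'wrist_torque': [0.028, -0.036, -0.001], 'opening': 0.998}
```

View pics/top0.png

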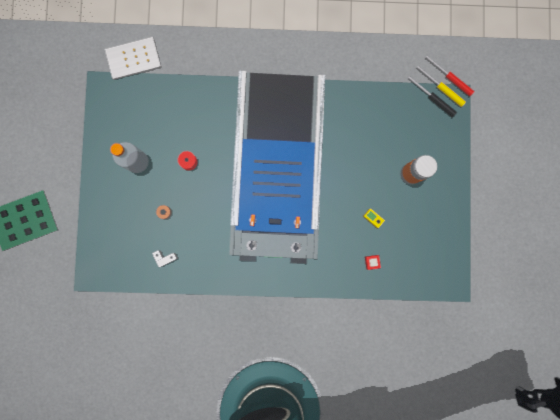

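View pics/side0.png

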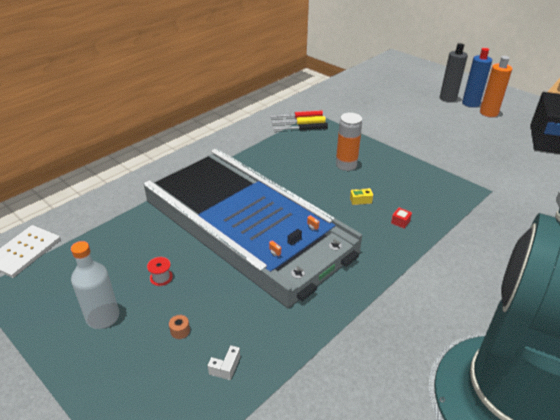

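The top view shows all four parts: bracket (164,258), coil (164,212), meter (375,218) and relay (373,262). The cover is already about 65 mm open, with its handle at (275,221). I'll pinch the handle first and open the cover.

```bash
cat >> h.py <<'E'
def down(yaw): # tool x at yaw, z down
    c,s=np.cos(yaw),np.sin(yaw); return R.from_matrix(np.array([[c,s,0],[s,-c,0],[0,0,-1]]))
def plan(*targets,start=None):
    "targets: (x,y,z,yaw_deg); prints numbers per call (units), from the sensed pose"
    s=ctrl.sense(); p=np.array(s["position"]); r=R.from_rotvec(s["ee_rot"])
    if start: p=np.array(start[:3]);r=down(np.radians(start[3]))
    for t in targets:
        q=np.array(t[:3]); rr=down(np.radians(t[3]))
        n=max(1,int(np.ceil(np.linalg.norm(q-p)/.205)),int(np.ceil((r.inv()*rr).magnitude()/np.radians(35.5))))
        for k in range(n):
            d=(q-p)/(n-k); w=(r.inv()*rr).as_rotvec()/(n-k)
            a=np.round(r.inv().apply(d)/.3,3); b=np.round(w/np.pi,3)
            p=p+r.apply(a*.3); r=r*R.from_rotvec(b*np.pi)
            print("xyz",a.tolist(),"a",b.tolist(),"->",p.round(3).tolist(), "rows",max(np.linalg.norm(a)*.3/.0417,np.linalg.norm(b)*180/7.16).round(1))
def st():
    s=ctrl.sense(); r=R.from_rotvec(s["ee_rot"]).as_matrix()
    print("t",round(s["clock"],2),"p",np.round(s["position"],4).tolist(),"yaw",np.degrees(np.arctan2(r[1,0],r[0,0])).round(2),"tilt",np.degrees(np.arccos(-r[2,2])).round(2),"F",np.round(s["ft_force"],1).tolist(),"op",round(float(s["opening"]),3))
E
python3 - <<'E'
from h import *
st()
plan((0.514,0.004,0.195,90),(0.514,0.004,0.1,90),(0.514,0.004,0.053,90))
E
```

```text
t 1.7 p [0.1509, -0.6065, 0.1946] yaw 13.97 tilt 0.0 F [0.5, 0.4, -0.5] op 0.998
xyz [0.416, -0.421, -0.0] a [-0.0, -0.0, -0.106] -> [0.241, -0.454, 0.195] rows 4.3
xyz [0.531, -0.261, -0.0] a [-0.0, -0.0, -0.105] -> [0.332, -0.301, 0.195] rows 4.3
xyz [0.587, -0.075, -0.001] a [-0.0, -0.0, -0.106] -> [0.423, -0.149, 0.195] rows 4.3
xyz [0.58, 0.121, -0.0] a [-0.0, -0.0, -0.105] -> [0.514, 0.004, 0.195] rows 4.3
xyz [0.0, -0.0, 0.316] a [-0.0, -0.0, -0.0] -> [0.514, 0.004, 0.1] rows 2.3
xyz [0.0, -0.0, 0.157] a [-0.0, -0.0, -0.0] -> [0.514, 0.004, 0.053] rows 1.1
```

```bash
python3 -m jog '[{"x":0.416,"y":-0.421,"az":-0.106,"grip":0.7},{"x":0.416,"y":-0.421,"az":-0.106,"grip":0.7},{"x":0.416,"y":-0.421,"az":-0.106,"grip":0.7},{"x":0.416,"y":-0.421,"az":-0.106,"grip":0.7},{"x":0.416,"y":-0.421,"az":-0.106,"grip":0.7}]' 30
python3 -m jog '[{"x":0.531,"y":-0.261,"az":-0.105,"grip":0.7},{"x":0.531,"y":-0.261,"az":-0.105,"grip":0.7},{"x":0.531,"y":-0.261,"az":-0.105,"grip":0.7},{"x":0.531,"y":-0.261,"az":-0.105,"grip":0.7},{"x":0.531,"y":-0.261,"az":-0.105,"grip":0.7}]'
python3 -m jog '[{"x":0.587,"y":-0.075,"az":-0.106,"grip":0.7},{"x":0.587,"y":-0.075,"az":-0.106,"grip":0.7},{"x":0.587,"y":-0.075,"az":-0.106,"grip":0.7},{"x":0.587,"y":-0.075,"az":-0.106,"grip":0.7},{"x":0.587,"y":-0.075,"az":-0.106,"grip":0.7}]'
python3 -m jog '[{"x":0.58,"y":0.121,"az":-0.105,"grip":0.7},{"x":0.58,"y":0.121,"az":-0.105,"grip":0.7},{"x":0.58,"y":0.121,"az":-0.105,"grip":0.7},{"x":0.58,"y":0.121,"az":-0.105,"grip":0.7},{"x":0.58,"y":0.121,"az":-0.105,"grip":0.7}]'
python3 -c "
from h import *
st(); plan((0.514,0.004,0.1,90),(0.514,0.004,0.056,90))"
```

```text
t 1.7 p [0.1509, -0.6065, 0.1946] yaw 13.97 tilt 0.0 F [0.5, 0.4, -0.5] op 0.998
xyz [0.416, -0.421, 0.079] a [-0.0, -0.0, -0.106] -> [0.241, -0.454, 0.171] rows 4.3
xyz [0.531, -0.261, 0.079] a [-0.0, -0.0, -0.105] -> [0.332, -0.301, 0.147] rows 4.3
xyz [0.587, -0.075, 0.079] a [-0.0, -0.0, -0.106] -> [0.423, -0.149, 0.123] rows 4.3
xyz [0.58, 0.121, 0.078] a [-0.0, -0.0, -0.105] -> [0.514, 0.004, 0.1] rows 4.3
xyz [0.0, -0.0, 0.147] a [-0.0, -0.0, -0.0] -> [0.514, 0.004, 0.056] rows 1.1schema error: expected keys x, y, z, ax, ay, az, grip
schema error: expected keys x, y, z, ax, ay, az, grip
schema error: expected keys x, y, z, ax, ay, az, grip
schema error: expected keys x, y, z, ax, ay, az, grip
```

```bash
python3 -m jog '[{"x":0.416,"y":-0.421,"z":0,"ax":0,"ay":0,"az":-0.106,"grip":0.7},{"x":0.416,"y":-0.421,"z":0,"ax":0,"ay":0,"az":-0.106,"grip":0.7},{"x":0.416,"y":-0.421,"z":0,"ax":0,"ay":0,"az":-0.106,"grip":0.7},{"x":0.416,"y":-0.421,"z":0,"ax":0,"ay":0,"az":-0.106,"grip":0.7},{"x":0.416,"y":-0.421,"z":0,"ax":0,"ay":0,"az":-0.106,"grip":0.7}]' 30
python3 -m jog '[{"x":0.531,"y":-0.261,"z":0,"ax":0,"ay":0,"az":-0.105,"grip":0.7},{"x":0.531,"y":-0.261,"z":0,"ax":0,"ay":0,"az":-0.105,"grip":0.7},{"x":0.531,"y":-0.261,"z":0,"ax":0,"ay":0,"az":-0.105,"grip":0.7},{"x":0.531,"y":-0.261,"z":0,"ax":0,"ay":0,"az":-0.105,"grip":0.7},{"x":0.531,"y":-0.261,"z":0,"ax":0,"ay":0,"az":-0.105,"grip":0.7}]'
python3 -m jog '[{"x":0.587,"y":-0.075,"z":0,"ax":0,"ay":0,"az":-0.106,"grip":0.7},{"x":0.587,"y":-0.075,"z":0,"ax":0,"ay":0,"az":-0.106,"grip":0.7},{"x":0.587,"y":-0.075,"z":0,"ax":0,"ay":0,"az":-0.106,"grip":0.7},{"x":0.587,"y":-0.075,"z":0,"ax":0,"ay":0,"az":-0.106,"grip":0.7},{"x":0.587,"y":-0.075,"z":0,"ax":0,"ay":0,"az":-0.106,"grip":0.7}]'
python3 -m jog '[{"x":0.58,"y":0.121,"z":0,"ax":0,"ay":0,"az":-0.105,"grip":0.7},{"x":0.58,"y":0.121,"z":0,"ax":0,"ay":0,"az":-0.105,"grip":0.7},{"x":0.58,"y":0.121,"z":0,"ax":0,"ay":0,"az":-0.105,"grip":0.7},{"x":0.58,"y":0.121,"z":0,"ax":0,"ay":0,"az":-0.105,"grip":0.7},{"x":0.58,"y":0.121,"z":0,"ax":0,"ay":0,"az":-0.105,"grip":0.7}]'
python3 -c "
from h import *
st(); plan((0.514,0.004,0.1,90),(0.514,0.004,0.056,90))"
```

```text
clock: 2.12
position: [0.2448, -0.449, 0.1948]
ee_rot: [-3.009, -0.902, -0.002]
ft_force: [0.8, -0.1, 0.4]
opening: 0.697
clock: 2.53
position: [0.3351, -0.2965, 0.195]
ee_rot: [2.82, 1.384, 0.001]
ft_force: [1.1, -0.5, 0.6]
opening: 0.699
clock: 2.95
position: [0.4257, -0.1435, 0.1951]
ee_rot: [2.551, 1.832, 0.003]
ft_force: [0.1, 0.0, 0.4]
opening: 0.7
clock: 3.37
position: [0.5161, 0.0098, 0.195]
ee_rot: [-2.217, -2.225, -0.004]
ft_force: [-1.4, 0.9, -1.0]
opening: 0.701
t 3.37 p [0.5161, 0.0098, 0.195] yaw 90.23 tilt 0.16 F [-1.4, 0.9, -1.0] op 0.701
xyz [-0.02, -0.007, 0.317] a [0.0, -0.001, 0.001] -> [0.514, 0.004, 0.1] rows 2.3
xyz [0.0, -0.001, 0.146] a [0.0, 0.0, 0.0] -> [0.514, 0.004, 0.056] rows 1.1
```

```bash
python3 -m jog '[{"x":0,"y":0,"z":0.3,"ax":0,"ay":0,"az":0,"grip":0.7},{"x":0,"y":0,"z":0.3,"ax":0,"ay":0,"az":0,"grip":0.7},{"x":0,"y":0,"z":0.3,"ax":0,"ay":0,"az":0,"grip":0.7},{"x":0,"y":0,"z":0.38,"ax":0,"ay":0,"az":0,"grip":0.7},{"x":0,"y":0,"z":0.46,"ax":0,"ay":0,"az":0,"grip":0.7}]'
python3 -m jog '[{"x":0,"y":0,"z":0,"ax":0,"ay":0,"az":0,"grip":0},{"x":0,"y":0,"z":0,"ax":0,"ay":0,"az":0,"grip":0},{"x":0,"y":0,"z":0,"ax":0,"ay":0,"az":0,"grip":0},{"x":0,"y":0,"z":0,"ax":0,"ay":0,"az":0,"grip":0},{"x":0,"y":0,"z":0,"ax":0,"ay":0,"az":0,"grip":0}]'
python3 -m jog '[{"x":0,"y":0,"z":0,"ax":0,"ay":0,"az":0,"grip":0},{"x":0,"y":0,"z":0,"ax":0,"ay":0,"az":0,"grip":0},{"x":0,"y":0,"z":0,"ax":0,"ay":0,"az":0,"grip":0}]'
python3 -c "
from h import *
st()"
```

```text
clock: 3.78
position: [0.5149, 0.0038, 0.0573]
ee_rot: [2.223, 2.218, 0.001]
ft_force: [1.1, -0.4, 0.5]
opening: 0.704
clock: 4.2
position: [0.5149, 0.0038, 0.0581]
ee_rot: [2.222, 2.219, 0.002]
ft_force: [-0.4, 0.1, -0.4]
opening: 0.004
clock: 4.45
position: [0.5141, 0.0039, 0.0569]
ee_rot: [2.223, 2.22, 0.0]
ft_force: [-0.8, -0.4, -0.3]
opening: 0.004
t 4.45 p [0.5141, 0.0039, 0.0569] yaw 89.92 tilt 0.02 F [-0.8, -0.4, -0.3] op 0.004
```

Shut on nothing. Taking a look.

```bash
python3 - <<'E'
from h import *
im=cam("side"); save(im,"side1.png",(200,170,400,320),4)
print(proj(im,ctrl.sense()["position"]))
for n in("top","side"):
    im=cam(n)
    for q in "case cover_handle stud_left stud_right".split():
        print(n,q,[(round(d["confidence"],2),world(im,d["centre"]).round(3).tolist()) for d in finder.spot_point(n,q)[:2]])
E
```

```text
(np.float64(293.8435205210873), np.float64(239.0862356679196))
top case [(0.55, [0.568, 0.004, 0.0])]
top cover_handle []
top stud_left []
top stud_right []
side case [(0.94, [0.572, 0.0, -0.004])]
side cover_handle [(0.8, [0.51, -0.001, 0.074])]
side stud_left [(0.4, [0.521, 0.063, 0.076])]
side stud_right [(0.62, [0.518, -0.061, 0.077]), (0.42, [0.411, -0.272, 0.0])]
```

View pics/side1.png

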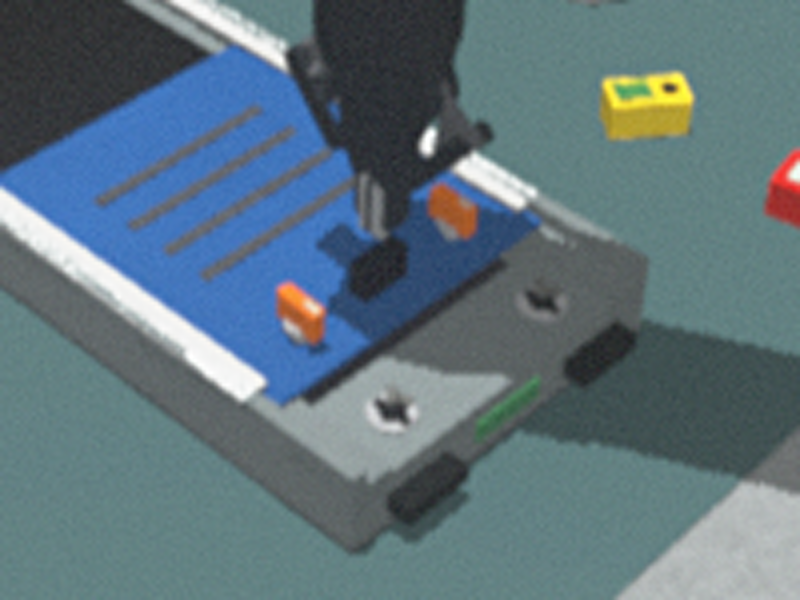

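```bash
python3 - <<'E'
from h import *
im=cam("side")
for z in(.05,.057,.065,.074,.08,.09): print(z,np.round(proj(im,(.514,.004,z)),1), (np.round((np.array(proj(im,(.514,.004,z)))-[200,170])*4)))
print("handle top px back:",back(im,294.5,231,.074),"studs",back(im,276,243,.078),back(im,314,217,.078))
print([ (d["confidence"],np.argwhere(d["pixels"]).mean(0),np.argwhere(d["pixels"]).min(0),np.argwhere(d["pixels"]).max(0)) for d in finder.masks_of("side","cover_handle")])
E
```

```text
0.05 [293.8 241.4] [375. 286.]
0.057 [293.9 239. ] [375. 276.]
0.065 [294.  236.3] [376. 265.]
0.074 [294.1 233.2] [376. 253.]
0.08 [294.1 231.1] [376. 244.]
0.09 [294.2 227.6] [377. 230.]
handle top px back: [ 0.51818974 -0.00201102  0.074     ] studs [0.51705122 0.05702181 0.078     ] [ 0.51612692 -0.06413739  0.078     ]
[(0.81, array([225.2575482 , 263.59476173]), array([182, 198]), array([271, 333]))]
```

```bash
python3 -m jog '[{"x":0,"y":0,"z":-0.2,"ax":0,"ay":0,"az":0,"grip":0},{"x":0,"y":0,"z":-0.2,"ax":0,"ay":0,"az":0,"grip":0},{"x":0,"y":0,"z":-0.2,"ax":0,"ay":0,"az":0,"grip":0},{"x":0,"y":0,"z":-0.2,"ax":0,"ay":0,"az":0,"grip":0}]'
python3 - <<'E'
from h import *
st()
p=ctrl.sense()["position"]
a=cam("side"); b=cam("top")
print("side crop px",(np.array(proj(a,p))-[250,150])*4,"top",(np.array(proj(b,p))-[220,150])*4)
ia=cv2.resize(a["pixels"][150:270,250:340,::-1],None,fx=4,fy=4,interpolation=2); ib=cv2.resize(b["pixels"][150:270,220:320,::-1],None,fx=4,fy=4,interpolation=2)
cv2.imwrite("pics/both2.png",np.hstack([ia,ib]))
E
```

```text
clock: 5.43
position: [0.5146, 0.0038, 0.1174]
ee_rot: [2.222, 2.219, 0.002]
ft_force: [-0.3, 0.4, -0.7]
opening: -0.004
t 5.43 p [0.5146, 0.0038, 0.1174] yaw 89.91 tilt 0.11 F [-0.3, 0.4, -0.7] op -0.004
side crop px [177.62591227 270.17648914] top [217.69860038 283.69432181]
```

View pics/both2.png

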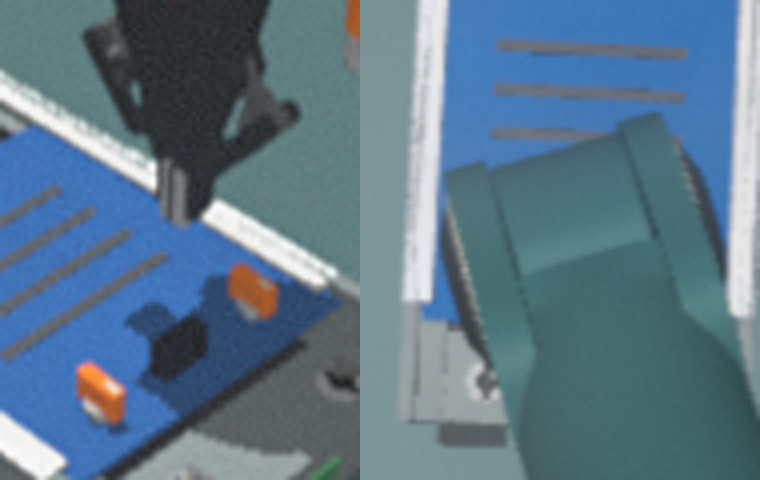

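```bash
python3 -m jog '[{"x":0,"y":0.28,"z":0,"ax":0,"ay":0,"az":0,"grip":0},{"x":0,"y":0.28,"z":0,"ax":0,"ay":0,"az":0,"grip":0},{"x":0,"y":0.28,"z":0.1,"ax":0,"ay":0,"az":0,"grip":0},{"x":0,"y":0.28,"z":0.19,"ax":0,"ay":0,"az":0,"grip":0},{"x":0,"y":0.28,"z":0.19,"ax":0,"ay":0,"az":0,"grip":0}]'
python3 -m jog '[{"x":0,"y":0,"z":0.01,"ax":0,"ay":0,"az":0,"grip":0},{"x":0,"y":0,"z":0.02,"ax":0,"ay":0,"az":0,"grip":0},{"x":0,"y":0,"z":0.03,"ax":0,"ay":0,"az":0,"grip":0},{"x":0,"y":0,"z":0.03,"ax":0,"ay":0,"az":0,"grip":0}]'
```

```text
clock: 5.95
position: [0.5948, 0.0039, 0.0537]
ee_rot: [-2.218, -2.216, 0.009]
ft_force: [-1.1, 0.8, -1.4]
opening: 0.0
clock: 6.28
position: [0.5983, 0.0038, 0.0513]
ee_rot: [2.222, 2.219, 0.001]
ft_force: [-0.2, -0.3, -0.1]
opening: -0.001
```

```bash
python3 -m jog '[{"x":0,"y":0,"z":0.01,"ax":0,"ay":0,"az":0,"grip":0},{"x":0,"y":0,"z":0.02,"ax":0,"ay":0,"az":0,"grip":0},{"x":0,"y":0,"z":0.02,"ax":0,"ay":0,"az":0,"grip":0}]'
python3 -m jog '[{"x":0,"y":0,"z":0.01,"ax":0,"ay":0,"az":0,"grip":0},{"x":0,"y":0,"z":0.02,"ax":0,"ay":0,"az":0,"grip":0},{"x":0,"y":0,"z":0.02,"ax":0,"ay":0,"az":0,"grip":0}]'
```

```text
clock: 6.53
position: [0.5979, 0.0038, 0.0444]
ee_rot: [-2.223, -2.22, 0.0]
ft_force: [-0.4, 0.5, -0.1]
opening: 0.003
clock: 6.78
position: [0.5977, 0.0039, 0.0379]
ee_rot: [-2.222, -2.22, 0.001]
ft_force: [-0.6, 0.6, -0.5]
opening: -0.004
```

```bash
python3 - <<'E'
from h import *
st()
p=ctrl.sense()["position"]
a=cam("side"); print("side crop px",(np.array(proj(a,p))-[200,130])*4); save(a,"side3.png",(200,130,340,260),4)
E
```

```text
t 6.78 p [0.5977, 0.0039, 0.0379] yaw 89.93 tilt 0.04 F [-0.6, 0.6, -0.5] op -0.004
side crop px [267.33812585 392.98870025]
```

View pics/side3.png

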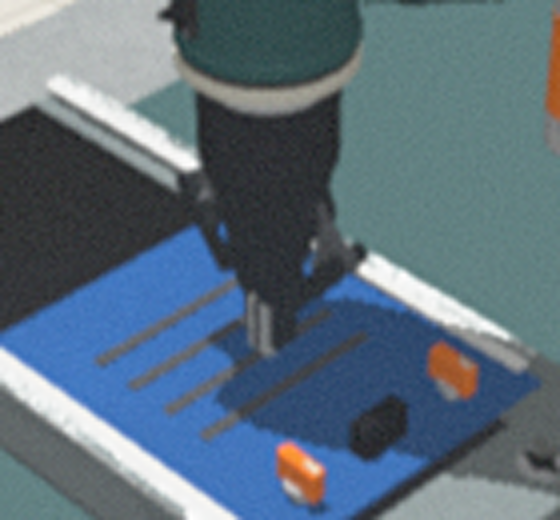

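The reported TCP is already 12 mm below the cover's top, yet nothing touches. The image puts the fingertips about 30 mm higher than reported. I'll find the true offset by touching the cover.

```bash
python3 -m jog '[{"x":0,"y":0,"z":0.015,"ax":0,"ay":0,"az":0,"grip":0},{"x":0,"y":0,"z":0.03,"ax":0,"ay":0,"az":0,"grip":0},{"x":0,"y":0,"z":0.03,"ax":0,"ay":0,"az":0,"grip":0}]'
python3 -m jog '[{"x":0,"y":0,"z":0.01,"ax":0,"ay":0,"az":0,"grip":0},{"x":0,"y":0,"z":0.01,"ax":0,"ay":0,"az":0,"grip":0}]'
python3 -m jog '[{"x":0,"y":0,"z":0.007,"ax":0,"ay":0,"az":0,"grip":0},{"x":0,"y":0,"z":0.007,"ax":0,"ay":0,"az":0,"grip":0}]'
python3 -m jog '[{"x":0,"y":0,"z":0.007,"ax":0,"ay":0,"az":0,"grip":0},{"x":0,"y":0,"z":0.007,"ax":0,"ay":0,"az":0,"grip":0}]'
```

```text
clock: 7.08
position: [0.5975, 0.0038, 0.0286]
ee_rot: [-2.222, -2.219, 0.001]
ft_force: [0.2, -0.7, -0.2]
opening: 0.001
clock: 7.25
position: [0.5978, 0.0039, 0.0261]
ee_rot: [-2.222, -2.22, 0.001]
ft_force: [-0.1, -0.3, -0.5]
opening: -0.003
clock: 7.42
position: [0.5979, 0.0039, 0.0242]
ee_rot: [-2.223, -2.22, 0.0]
ft_force: [0.2, -0.1, 0.8]
opening: 0.002
clock: 7.58
position: [0.5979, 0.0039, 0.0221]
ee_rot: [-2.223, -2.22, 0.0]
ft_force: [-0.1, 0.2, -0.4]
opening: 0.003
```

```bash
python3 -m jog '[{"x":0,"y":0,"z":0.007,"ax":0,"ay":0,"az":0,"grip":0},{"x":0,"y":0,"z":0.007,"ax":0,"ay":0,"az":0,"grip":0}]'
python3 -m jog '[{"x":0,"y":0,"z":0.005,"ax":0,"ay":0,"az":0,"grip":0},{"x":0,"y":0,"z":0.005,"ax":0,"ay":0,"az":0,"grip":0}]'
```

```text
clock: 7.75
position: [0.5979, 0.0039, 0.02]
ee_rot: [-2.223, -2.22, 0.0]
ft_force: [-0.7, -0.5, 0.3]
opening: 0.0
clock: 7.92
position: [0.5979, 0.0039, 0.0186]
ee_rot: [-2.223, -2.22, 0.0]
ft_force: [-0.3, 0.3, -0.2]
opening: 0.001
```

```bash
python3 -m jog '[{"x":0,"y":0,"z":0.006,"ax":0,"ay":0,"az":0,"grip":0},{"x":0,"y":0,"z":0.006,"ax":0,"ay":0,"az":0,"grip":0}]'
python3 -m jog '[{"x":0,"y":0,"z":0.006,"ax":0,"ay":0,"az":0,"grip":0},{"x":0,"y":0,"z":0.006,"ax":0,"ay":0,"az":0,"grip":0}]'
python3 - <<'E'
from h import *
st()
p=ctrl.sense()["position"]
a=cam("side"); print("side crop px",(np.array(proj(a,p))-[200,130])*4); save(a,"side4.png",(200,130,340,260),4)
E
```

```text
clock: 8.08
position: [0.5979, 0.0039, 0.0167]
ee_rot: [-2.223, -2.22, 0.0]
ft_force: [-0.3, 0.1, 0.3]
opening: -0.001
clock: 8.25
position: [0.5979, 0.0039, 0.0149]
ee_rot: [-2.223, -2.22, 0.0]
ft_force: [-0.1, -0.3, -1.4]
opening: -0.001
t 8.25 p [0.5979, 0.0039, 0.0149] yaw 89.93 tilt 0.02 F [-0.1, -0.3, -1.4] op -0.001
side crop px [267.51347727 423.02119886]
```

```bash
python3 -m jog '[{"x":0,"y":0,"z":0.006,"ax":0,"ay":0,"az":0,"grip":0},{"x":0,"y":0,"z":0.006,"ax":0,"ay":0,"az":0,"grip":0}]'
python3 -m jog '[{"x":0,"y":0,"z":0.006,"ax":0,"ay":0,"az":0,"grip":0},{"x":0,"y":0,"z":0.006,"ax":0,"ay":0,"az":0,"grip":0}]'
```

```text
clock: 8.47
position: [0.5983, 0.0039, 0.0135]
ee_rot: [2.223, 2.22, 0.001]
ft_force: [0.7, 0.5, 0.8]
opening: -0.001
clock: 8.63
position: [0.6, 0.0039, 0.0133]
ee_rot: [2.221, 2.218, 0.004]
ft_force: [1.0, -1.1, 20.5]
opening: -0.002
```

View pics/side4.png

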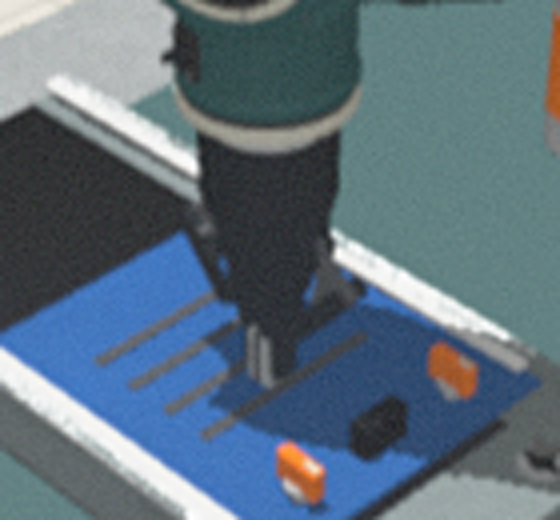

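Contact came at reported z = 0.0137, where the cover top is 0.050. The true tip is therefore 36 mm above the reported TCP, and I'll apply that offset from here on.

```bash
sed -i 's/p=np.array(s\["position"\]); r=/p=np.array(s["position"])+[0,0,.036]; r=/; s/np.round(s\["position"\],4)/np.round(np.array(s["position"])+[0,0,.036],4)/' h.py
python3 -m jog '[{"x":0,"y":0,"z":-0.1,"ax":0,"ay":0,"az":0,"grip":0},{"x":0,"y":0,"z":-0.2,"ax":0,"ay":0,"az":0,"grip":0},{"x":0,"y":-0.1,"z":-0.2,"ax":0,"ay":0,"az":0,"grip":0.6},{"x":0,"y":-0.28,"z":-0.2,"ax":0,"ay":0,"az":0,"grip":0.6},{"x":0,"y":-0.28,"z":-0.2,"ax":0,"ay":0,"az":0,"grip":0.6}]'
python3 -m jog '[{"x":0,"y":0,"z":0,"ax":0,"ay":0,"az":0,"grip":0.6},{"x":0,"y":0,"z":0.1,"ax":0,"ay":0,"az":0,"grip":0.6},{"x":0,"y":0,"z":0.17,"ax":0,"ay":0,"az":0,"grip":0.6},{"x":0,"y":0,"z":0.17,"ax":0,"ay":0,"az":0,"grip":0.6}]'
python3 -m jog '[{"x":0,"y":0,"z":0,"ax":0,"ay":0,"az":0,"grip":0},{"x":0,"y":0,"z":0,"ax":0,"ay":0,"az":0,"grip":0},{"x":0,"y":0,"z":0,"ax":0,"ay":0,"az":0,"grip":0},{"x":0,"y":0,"z":0,"ax":0,"ay":0,"az":0,"grip":0},{"x":0,"y":0,"z":0,"ax":0,"ay":0,"az":0,"grip":0}]'
python3 -c "
from h import *
st()"
```

```text
clock: 9.05
position: [0.5094, 0.0039, 0.0712]
ee_rot: [-2.221, -2.22, 0.004]
ft_force: [1.2, -0.0, 0.6]
opening: 0.416
clock: 9.38
position: [0.5125, 0.0038, 0.0176]
ee_rot: [-2.221, -2.218, 0.004]
ft_force: [-1.2, 0.5, -0.8]
opening: 0.601
clock: 9.8
position: [0.5153, 0.0042, 0.0219]
ee_rot: [2.222, 2.218, 0.003]
ft_force: [0.5, 1.0, 8.7]
opening: 0.154
t 9.8 p [0.5153, 0.0042, 0.0579] yaw 89.91 tilt 0.15 F [0.5, 1.0, 8.7] op 0.154
```

```bash
python3 -m jog '[{"x":0,"y":0.06,"z":0,"ax":0,"ay":0,"az":0,"grip":0},{"x":0,"y":0.13,"z":0,"ax":0,"ay":0,"az":0,"grip":0},{"x":0,"y":0.2,"z":0,"ax":0,"ay":0,"az":0,"grip":0},{"x":0,"y":0.27,"z":0,"ax":0,"ay":0,"az":0,"grip":0},{"x":0,"y":0.33,"z":0,"ax":0,"ay":0,"az":0,"grip":0}]'
python3 -m jog '[{"x":0,"y":0.06,"z":0,"ax":0,"ay":0,"az":0,"grip":0},{"x":0,"y":0.12,"z":0,"ax":0,"ay":0,"az":0,"grip":0},{"x":0,"y":0.17,"z":0,"ax":0,"ay":0,"az":0,"grip":0},{"x":0,"y":0.22,"z":0,"ax":0,"ay":0,"az":0,"grip":0},{"x":0,"y":0.24,"z":0,"ax":0,"ay":0,"az":0,"grip":0}]'
python3 -c "
from h import *
st()"
```

```text
clock: 10.22
position: [0.6146, 0.0025, 0.0219]
ee_rot: [2.223, 2.217, -0.001]
ft_force: [-5.3, -6.2, 13.8]
opening: 0.155
clock: 10.63
position: [0.6872, 0.0012, 0.022]
ee_rot: [2.223, 2.215, -0.001]
ft_force: [-4.2, -10.9, 14.0]
opening: 0.154
t 10.63 p [0.6872, 0.0012, 0.058] yaw 89.79 tilt 0.16 F [-4.2, -10.9, 14.0] op 0.154
```

```bash
python3 -m jog '[{"x":-0.005,"y":0.01,"z":0,"ax":0,"ay":0,"az":0,"grip":0},{"x":-0.008,"y":0.02,"z":0,"ax":0,"ay":0,"az":0,"grip":0},{"x":-0.008,"y":0.02,"z":0,"ax":0,"ay":0,"az":0,"grip":0}]'
python3 -m jog '[{"x":0,"y":0,"z":0,"ax":0,"ay":0,"az":0,"grip":0.5},{"x":0,"y":0,"z":0,"ax":0,"ay":0,"az":0,"grip":0.5},{"x":0,"y":0,"z":-0.1,"ax":0,"ay":0,"az":0,"grip":0.5},{"x":0,"y":0,"z":-0.25,"ax":0,"ay":0,"az":0,"grip":0.5},{"x":0,"y":0,"z":-0.35,"ax":0,"ay":0,"az":0,"grip":0.5}]'
python3 -c "
from h import *
st(); plan((0.45,-0.2,.2,90))"
```

```text
clock: 10.88
position: [0.6923, 0.0012, 0.022]
ee_rot: [2.223, 2.218, 0.003]
ft_force: [2.5, -0.8, 2.9]
opening: 0.153
clock: 11.3
position: [0.6908, 0.0016, 0.1277]
ee_rot: [-2.222, -2.22, -0.0]
ft_force: [0.4, -0.4, -0.0]
opening: 0.502
t 11.3 p [0.6908, 0.0016, 0.1637] yaw 89.95 tilt 0.03 F [0.4, -0.4, -0.0] op 0.502
xyz [-0.336, -0.401, -0.06] a [-0.0, -0.0, -0.0] -> [0.57, -0.099, 0.182] rows 3.8
xyz [-0.337, -0.401, -0.061] a [-0.0, -0.0, -0.0] -> [0.45, -0.2, 0.2] rows 3.8
```

```bash
python3 -m jog '[{"x":-0.17,"y":-0.5,"z":-0.06,"ax":0,"ay":0,"az":0,"grip":0.5},{"x":-0.17,"y":-0.5,"z":-0.06,"ax":0,"ay":0,"az":0,"grip":0.5},{"x":-0.17,"y":-0.5,"z":-0.06,"ax":0,"ay":0,"az":0,"grip":0.5},{"x":-0.17,"y":-0.5,"z":-0.06,"ax":0,"ay":0,"az":0,"grip":0.5},{"x":-0.17,"y":-0.5,"z":-0.06,"ax":0,"ay":0,"az":0,"grip":0.5}]'
python3 -m jog '[{"x":-0.17,"y":-0.55,"z":-0.06,"ax":0,"ay":0,"az":0,"grip":1},{"x":-0.17,"y":-0.55,"z":-0.06,"ax":0,"ay":0,"az":0,"grip":1},{"x":-0.17,"y":-0.55,"z":-0.06,"ax":0,"ay":0,"az":0,"grip":1},{"x":-0.17,"y":-0.55,"z":-0.06,"ax":0,"ay":0,"az":0,"grip":1},{"x":-0.17,"y":-0.55,"z":-0.06,"ax":0,"ay":0,"az":0,"grip":1}]'
python3 - <<'E'
from h import *
st()
import pickle
out={}
for n in("top","side"):
    im=cam(n); out[n]=im
    for q in "case cover_handle stud_left stud_right foam_meter foam_coil foam_relay foam_bracket meter coil relay bracket".split():
        r=finder.spot_point(n,q); m=finder.masks_of(n,q)
        out[n,q]=m
        print(n,q,[(round(d["confidence"],2),world(im,d["centre"]).round(3).tolist()) for d in r[:2]],[(round(d["confidence"],2),int(d["pixels"].sum()),np.argwhere(d["pixels"]).mean(0)[::-1].round(1).tolist()) for d in m[:2]])
pickle.dump(out,open("m.pkl","wb"))
a=out["top"]["pixels"][60:300,140:400,::-1];b=out["side"]["pixels"][120:390,140:420,::-1]
cv2.imwrite("pics/t5.png",cv2.resize(a,None,fx=3,fy=2.5 and 3,interpolation=2)[:600])
cv2.imwrite("pics/bay5.png",np.hstack([cv2.resize(out["top"]["pixels"][150:260,215:330,::-1],(460,440),interpolation=2),cv2.resize(out["side"]["pixels"][160:270,190:275,::-1],(340,440),interpolation=2)]))
E
```

```text
clock: 11.72
position: [0.536, -0.0521, 0.1442]
ee_rot: [2.225, 2.217, -0.006]
ft_force: [2.1, 0.0, 1.6]
opening: 0.503
clock: 12.13
position: [0.3707, -0.1018, 0.1617]
ee_rot: [2.226, 2.217, -0.005]
ft_force: [1.9, 0.4, 0.1]
opening: 1.001
t 12.13 p [0.3707, -0.1018, 0.1977] yaw 89.77 tilt 0.17 F [1.9, 0.4, 0.1] op 1.001
top case [] [(0.81, 12251, [277.9, 155.3])]
top cover_handle [(0.94, [0.697, -0.0, 0.075])] []
top stud_left [(0.57, [0.69, 0.054, 0.08])] [(0.64, 218, [372.2, 262.2]), (0.48, 11828, [277.8, 154.1])]
top stud_right [(0.38, [0.692, -0.056, 0.082])] [(0.4, 59, [300.3, 156.8])]
top foam_meter [(0.93, [0.613, -0.043, 0.004])] [(0.59, 972, [292.3, 187.1]), (0.5, 45, [256.0, 154.4])]
top foam_coil [(0.57, [0.614, 0.045, 0.003])] [(0.7, 1004, [260.7, 185.2]), (0.41, 155, [164.0, 211.6])]
top foam_relay [(0.58, [0.53, 0.045, 0.006])] [(0.88, 1038, [258.8, 217.1])]
top foam_bracket [(0.86, [0.53, -0.038, 0.006])] [(0.8, 972, [290.8, 218.4])]
top meter [(0.5, [0.537, -0.273, 0.003]), (0.44, [0.692, -0.059, 0.08])] [(0.74, 1027, [260.7, 185.4]), (0.67, 1078, [291.1, 219.0])]
t
[... 666 characters left out ...]
2])]
side foam_meter [(0.72, [0.613, -0.043, 0.005])] [(0.96, 908, [276.9, 221.2]), (0.39, 2670, [92.9, 289.0])]
side foam_coil [(0.92, [0.611, 0.046, 0.006])] [(0.9, 795, [251.4, 237.2])]
side foam_relay [(0.77, [0.525, 0.046, 0.008])] [(0.74, 772, [277.3, 254.7]), (0.26, 90, [258.7, 189.7])]
side foam_bracket [(0.66, [0.529, -0.044, 0.006])] [(0.69, 866, [301.8, 237.4])]
side meter [(0.51, [0.614, 0.045, 0.006])] [(0.77, 289, [360.5, 196.6])]
side coil [(0.73, [0.537, 0.306, -0.002])] [(0.57, 421, [179.5, 327.0])]
side relay [(0.55, [0.41, -0.273, -0.002])] [(0.64, 289, [401.1, 217.5])]
side bracket [(0.82, [0.406, 0.293, 0.002])] [(0.77, 657, [224.9, 364.6]), (0.41, 4816, [216.7, 191.1])]
```

View pics/bay5.png

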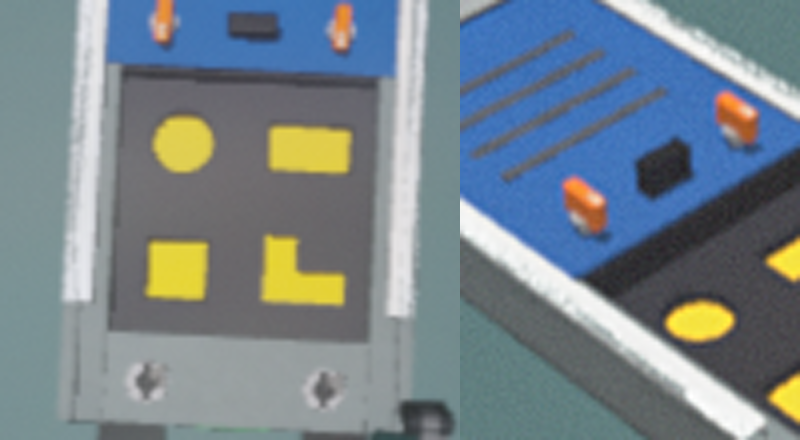

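View pics/t5.png

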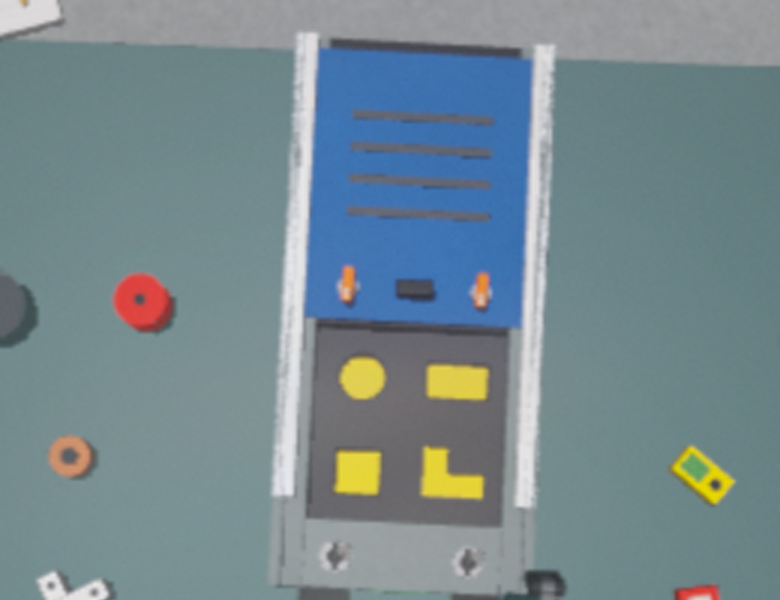

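All four parts are present, and the studs are unlocked with their wings along x. The cutouts are round at rear-left, oblong at rear-right, square at front-left and the L at front-right. Next I'll fit model silhouettes to colour masks for precise poses.

```bash
cat > fit.py <<'E'
from h import *
from scipy.optimize import minimize
from scipy.ndimage import binary_fill_holes,label
def rect(a,b,c,d): return np.array([[a,b],[c,b],[c,d],[a,d]])
t=np.linspace(0,2*np.pi,40)
L=np.array([[-17,-26],[1,-26],[1,8],[25,8],[25,26],[-17,26]])
SH={"meter":rect(-14,-26,14,26),"coil":19*np.c_[np.cos(t),np.sin(t)],"relay":rect(-18,-18,18,18),"bracket":L}
Lc=np.array([[-18.8,-27.8],[2.8,-27.8],[2.8,6.2],[26.8,6.2],[26.8,27.8],[-18.8,27.8]])
CUT={"meter":rect(-15.5,-27.5,15.5,27.5),"coil":20.5*np.c_[np.cos(t),np.sin(t)],"relay":rect(-19.5,-19.5,19.5,19.5),"bracket":Lc}
S=8
def poly(im,sh,x,y,yaw,z,org):
    c,s=np.cos(yaw),np.sin(yaw); w=sh/1000@np.array([[c,s],[-s,c]])+[x,y]
    return np.array([(np.array(proj(im,(a,b,z)))-org+.5)*S for a,b in w])
def fill(size,ps):
    m=np.zeros((size*S,size*S),np.uint8)
    for p in ps: cv2.fillPoly(m,[np.round(p).astype(np.int32)],1)
    return m
def model(im,name,kind,p,org,size,z0):
    x,y,yaw=p
    if kind=="cut":
        m=fill(size,[poly(im,CUT[name],x,y,yaw,.012,org)])&fill(size,[poly(im,CUT[name],x,y,yaw,.024,org)])
    else:
        sh=SH[name]; lo=poly(im,sh,x,y,yaw,z0,org); hi=poly(im,sh,x,y,yaw,z0+.028,org)
        n=len(sh); ps=[hi,lo]+[np.array([lo[i],lo[(i+1)%n],hi[(i+1)%n],hi[i]]) for i in range(n)]
        m=fill(size,ps)
    return m.reshape(size,S,size,S).mean((1,3))
def cmask(im,name,kind,org,size,c):
    px=im["pixels"][org[1]:org[1]+size,org[0]:org[0]+size]
    h,s,v=cv2.split(cv2.cvtColor(px,cv2.COLOR_RGB2HSV)); h=h.astype(int)
    if kind=="cut" or name=="meter": m=(h>20)&(h<75)&(s>110)
    elif name=="coil": m=(h<20)&(s>75)
    elif name=="relay": m=((h<8)|(h>170))&(s>110)
    else: m=(s<45)&(v>85)
    m=binary_fill_holes(m); l,n=label(m)
    if n>1:
        k=np.argmax([np.sum(l==i+1) for i in range(n)])+1; m=binary_fill_holes(l==k)
    return m.astype(float)
def fit(im,name,kind,g,z0=0,size=44,fixyaw=None):
    zc=.012 if kind=="cut" else z0+.014
    u,v=proj(im,(g[0],g[1],zc)); org=(int(u)-size//2,int(v)-size//2)
    m=cmask(im,name,kind,org,size,0)
    yaws=[fixyaw] if fixyaw is not None else ([0] if name=="coil" else np.radians(np.arange(-180,180,20) if name=="bracket" else np.arange(-90,90,15)))
    free=fixyaw is None and name!="coil"
    def cost(q): return ((model(im,name,kind,(q[0]/1e3,q[1]/1e3,q[2]/50 if free else yaws[0]),org,size,z0)-m)**2).sum()
    best=min(((cost((g[0]*1e3,g[1]*1e3,50*a)),a) for a in yaws))[1]
    q0=np.array([g[0]*1e3,g[1]*1e3]+([50*best] if free else []))
    for st_ in (6,2):
        simp=np.vstack([q0]+[q0+st_*e for e in np.eye(len(q0))])
        r=minimize(cost,q0,method="Nelder-Mead",options=dict(initial_simplex=simp,xatol=.05,fatol=.05)); q0=r.x
    return np.array([q0[0],q0[1],np.degrees(q0[2]/50) if free else np.degrees(yaws[0])]).round(1),round(r.fun,1),int(m.sum())
E
python3 - <<'E'
from fit import *; import pickle
o=pickle.load(open("m.pkl","rb"))
G={"meter":(.535,-.273),"coil":(.534,.308),"relay":(.410,-.272),"bracket":(.408,.297)}
C={"meter":(.613,-.043),"coil":(.613,.045),"relay":(.528,.045),"bracket":(.529,-.041)}
for k in G:
  for n in("top","side"):
    print(k,n,"part",*fit(o[n],k,"part",G[k],size=60 if n=="side" else 40),"cut",*fit(o[n],k,"cut",C[k]))
E
```

```text
meter top part [ 536.3 -272.   -38.3] 9.2 215 cut [615.2 -41.9   0.9] 7.1 222
meter side part [ 533.8 -273.3  -38.5] 16.0 317 cut [ 6.124e+02 -4.340e+01 -6.000e-01] 27.4 145
coil top part [534.7 312.    0. ] 27.7 145 cut [616.6  45.8   0. ] 4.1 170
coil side part [534.3 308.2   0. ] 21.0 403 cut [613.7  44.4   0. ] 18.4 126
relay top part [ 414.4 -271.5  -78.4] 10.6 189 cut [529.   46.7 -90.1] 12.7 219
relay side part [ 412.6 -272.7  -78. ] 13.2 290 cut [525.7  45.9 -91.3] 24.8 168
bracket top part [411.7 301.4  30.3] 54.5 301 cut [ 5.273e+02 -4.120e+01  2.000e-01] 3.6 231
bracket side part [410.8 297.5  27.3] 33.7 725 cut [ 5.265e+02 -4.310e+01 -3.000e-01] 19.0 143
```

```bash
python3 - <<'E'
from h import *
plan((0.413,-0.2722,.10,101.8),(0.413,-0.2722,.010,101.8),start=(.371,-.103,.198,90))
st()
E
```

```text
xyz [-0.564, 0.14, 0.327] a [0.0, 0.0, -0.066] -> [0.413, -0.272, 0.1] rows 4.8
xyz [-0.0, -0.0, 0.3] a [0.0, 0.0, 0.0] -> [0.413, -0.272, 0.01] rows 2.2
t 14.63 p [0.3759, -0.1002, 0.1976] yaw 89.93 tilt 0.0 F [0.1, 0.4, 0.5] op 0.997
```

```bash
python3 -m jog '[{"x":-0.573,"y":0.124,"z":0.2,"ax":0,"ay":0,"az":-0.066,"grip":0.8},{"x":-0.573,"y":0.124,"z":0.2,"ax":0,"ay":0,"az":-0.066,"grip":0.8},{"x":-0.573,"y":0.124,"z":0.25,"ax":0,"ay":0,"az":-0.066,"grip":0.8},{"x":-0.573,"y":0.124,"z":0.325,"ax":0,"ay":0,"az":-0.066,"grip":0.8},{"x":-0.573,"y":0.124,"z":0.325,"ax":0,"ay":0,"az":-0.066,"grip":0.8}]' 40
python3 -m jog '[{"x":0,"y":0,"z":0,"ax":0,"ay":0,"az":0,"grip":0.8},{"x":0,"y":0,"z":0.08,"ax":0,"ay":0,"az":0,"grip":0.8},{"x":0,"y":0,"z":0.18,"ax":0,"ay":0,"az":0,"grip":0.8},{"x":0,"y":0,"z":0.27,"ax":0,"ay":0,"az":0,"grip":0.8},{"x":0,"y":0,"z":0.3,"ax":0,"ay":0,"az":0,"grip":0.8}]'
python3 -m jog '[{"x":0,"y":0,"z":0,"ax":0,"ay":0,"az":0,"grip":0.8},{"x":0,"y":0,"z":0,"ax":0,"ay":0,"az":0,"grip":0},{"x":0,"y":0,"z":0,"ax":0,"ay":0,"az":0,"grip":0},{"x":0,"y":0,"z":0,"ax":0,"ay":0,"az":0,"grip":0},{"x":0,"y":0,"z":0,"ax":0,"ay":0,"az":0,"grip":0}]'
python3 -c "
from h import *
st()"
python3 -m jog '[{"x":0,"y":0,"z":0,"ax":0,"ay":0,"az":0,"grip":0},{"x":0,"y":0,"z":-0.1,"ax":0,"ay":0,"az":0,"grip":0},{"x":0,"y":0,"z":-0.2,"ax":0,"ay":0,"az":0,"grip":0},{"x":0,"y":0,"z":-0.3,"ax":0,"ay":0,"az":0,"grip":0},{"x":0,"y":0,"z":-0.3,"ax":0,"ay":0,"az":0,"grip":0}]'
```

```text
clock: 15.05
position: [0.4129, -0.2746, 0.0627]
ee_rot: [1.982, 2.437, -0.001]
ft_force: [0.5, 0.5, 0.8]
opening: 0.798
clock: 15.47
position: [0.4114, -0.271, -0.0288]
ee_rot: [-1.979, -2.435, 0.0]
ft_force: [-1.8, 1.4, -0.7]
opening: 0.801
clock: 15.88
position: [0.4138, -0.2728, -0.0242]
ee_rot: [1.98, 2.436, -0.0]
ft_force: [-1.9, 2.4, 12.0]
opening: 0.409
t 15.88 p [0.4138, -0.2728, 0.0118] yaw 101.79 tilt 0.14 F [-1.9, 2.4, 12.0] op 0.409
clock: 16.3
position: [0.4154, -0.2738, 0.07]
ee_rot: [1.976, 2.432, -0.0]
ft_force: [1.7, -1.4, 0.5]
opening: 0.408
```

```bash
python3 - <<'E'
from h import *
st()
plan((0.527,0.0463,.13,89.2),(0.527,0.0463,.075,89.2),start=(.4135,-.2725,.102,101.8))
E
```

```text
t 16.3 p [0.4154, -0.2738, 0.106] yaw 101.81 tilt 0.45 F [1.7, -1.4, 0.5] op 0.408
xyz [0.481, 0.294, -0.047] a [0.0, 0.0, 0.035] -> [0.47, -0.113, 0.116] rows 4.1
xyz [0.511, 0.239, -0.046] a [0.0, 0.0, 0.035] -> [0.527, 0.046, 0.13] rows 4.1
xyz [0.0, -0.0, 0.183] a [0.0, 0.0, 0.0] -> [0.527, 0.046, 0.075] rows 1.3
```

```bash
python3 -m jog '[{"x":0.481,"y":0.294,"z":-0.1,"ax":0,"ay":0,"az":0.035,"grip":0},{"x":0.481,"y":0.294,"z":-0.1,"ax":0,"ay":0,"az":0.035,"grip":0},{"x":0.481,"y":0.294,"z":-0.1,"ax":0,"ay":0,"az":0.035,"grip":0},{"x":0.481,"y":0.294,"z":-0.1,"ax":0,"ay":0,"az":0.035,"grip":0},{"x":0.481,"y":0.294,"z":-0.1,"ax":0,"ay":0,"az":0.035,"grip":0}]'
python3 -m jog '[{"x":0.511,"y":0.239,"z":0,"ax":0,"ay":0,"az":0.035,"grip":0},{"x":0.511,"y":0.239,"z":0,"ax":0,"ay":0,"az":0.035,"grip":0},{"x":0.511,"y":0.239,"z":0,"ax":0,"ay":0,"az":0.035,"grip":0},{"x":0.511,"y":0.239,"z":0,"ax":0,"ay":0,"az":0.035,"grip":0},{"x":0.511,"y":0.239,"z":0,"ax":0,"ay":0,"az":0.035,"grip":0}]'
python3 -m jog '[{"x":0,"y":0,"z":0.1,"ax":0,"ay":0,"az":0,"grip":0},{"x":0,"y":0,"z":0.19,"ax":0,"ay":0,"az":0,"grip":0},{"x":0,"y":0,"z":0.19,"ax":0,"ay":0,"az":0,"grip":0},{"x":0,"y":0,"z":0.19,"ax":0,"ay":0,"az":0,"grip":0}]'
python3 - <<'E'
from h import *
st()
a=cam("side");
cv2.imwrite("pics/side6.png",cv2.resize(a["pixels"][150:290,200:350,::-1],None,fx=4,fy=4,interpolation=2))
p=np.array(ctrl.sense()["position"])+[0,0,.036]; print("tcp in crop",(np.array(proj(a,p))-[200,150])*4)
E
```

```text
clock: 16.72
position: [0.4725, -0.1064, 0.0966]
ee_rot: [2.102, 2.331, 0.005]
ft_force: [-0.5, 1.4, 0.2]
opening: 0.41
clock: 17.13
position: [0.5279, 0.054, 0.0956]
ee_rot: [2.229, 2.214, 0.006]
ft_force: [-0.8, 0.3, -1.0]
opening: 0.41
clock: 17.47
position: [0.5259, 0.0465, 0.0374]
ee_rot: [-2.236, -2.205, 0.002]
ft_force: [0.3, -0.2, 0.9]
opening: 0.412
t 17.47 p [0.5259, 0.0465, 0.0734] yaw 89.22 tilt 0.08 F [0.3, -0.2, 0.9] op 0.412
tcp in crop [304.51455015 359.08588713]
```

View pics/side6.png

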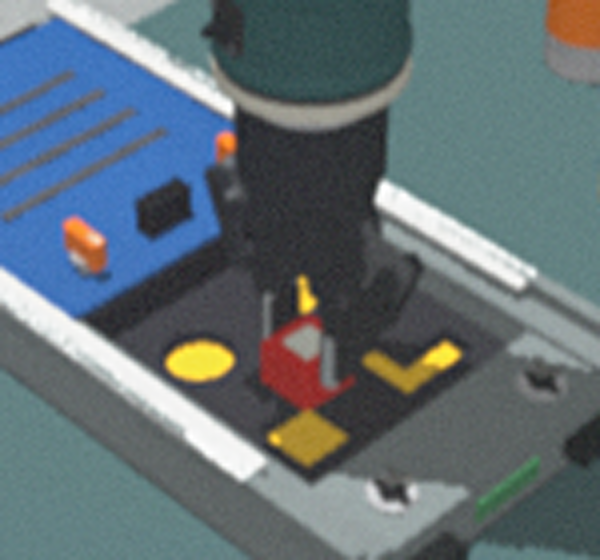

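```bash
cat > ov.py <<'E'
# overlay: python3 ov.py part z0 out u0 v0 u1 v1 [dx dy]
from fit import *; import sys
k,z0,f=sys.argv[1],float(sys.argv[2]),sys.argv[3]; u0,v0,u1,v1=map(int,sys.argv[4:8])
off=np.array(list(map(float,sys.argv[8:10])) or [0,0])
im=cam("side"); s=ctrl.sense(); p=np.array(s["position"]); m=R.from_rotvec(s["ee_rot"]).as_matrix(); yaw=np.arctan2(m[1,0],m[0,0])-np.pi/2
o=cv2.resize(im["pixels"][v0:v1,u0:u1,::-1],None,fx=6,fy=6,interpolation=2)
gx=p[:2]+off
for z in (z0,z0+.028):
    w=SH[k]/1000@np.array([[np.cos(yaw),np.sin(yaw)],[-np.sin(yaw),np.cos(yaw)]])+gx
    q=np.array([(np.array(proj(im,(a,b,z)))-[u0,v0]+.5)*6 for a,b in w]).astype(int); cv2.polylines(o,[q],True,(255,255,0),1)
cv2.imwrite("pics/"+f,o)
E
python3 ov.py relay 0.0634 ov1.png 250 215 300 275
```

```text
(no output)
```

View pics/ov1.png

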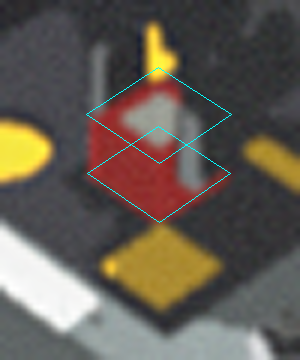

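```bash
python3 -m jog '[{"x":-0.002,"y":0,"z":0.06,"ax":0,"ay":0,"az":0,"grip":0},{"x":-0.002,"y":0,"z":0.12,"ax":0,"ay":0,"az":0,"grip":0},{"x":-0.002,"y":0,"z":0.12,"ax":0,"ay":0,"az":0,"grip":0}]'
python3 -m jog '[{"x":0,"y":0,"z":0.007,"ax":0,"ay":0,"az":0,"grip":0},{"x":0,"y":0,"z":0.015,"ax":0,"ay":0,"az":0,"grip":0},{"x":0,"y":0,"z":0.015,"ax":0,"ay":0,"az":0,"grip":0}]'
python3 -m jog '[{"x":0,"y":0,"z":0.007,"ax":0,"ay":0,"az":0,"grip":0},{"x":0,"y":0,"z":0.01,"ax":0,"ay":0,"az":0,"grip":0},{"x":0,"y":0,"z":0.01,"ax":0,"ay":0,"az":0,"grip":0}]'
python3 -c "
from h import *
st()"
```

```text
clock: 17.82
position: [0.5258, 0.0454, 0.0005]
ee_rot: [-2.237, -2.205, 0.001]
ft_force: [-1.0, -0.2, -1.2]
opening: 0.411
clock: 18.07
position: [0.5271, 0.0458, -0.0023]
ee_rot: [2.236, 2.205, 0.002]
ft_force: [0.5, -1.8, -0.2]
opening: 0.413
clock: 18.32
position: [0.5266, 0.0458, -0.0062]
ee_rot: [2.237, 2.206, 0.0]
ft_force: [1.6, -2.8, 0.1]
opening: 0.412
t 18.32 p [0.5266, 0.0458, 0.0298] yaw 89.2 tilt 0.03 F [1.6, -2.8, 0.1] op 0.412
```

```bash
python3 -m jog '[{"x":-0.003,"y":0,"z":0.008,"ax":0,"ay":0,"az":0,"grip":0},{"x":-0.003,"y":0,"z":0.014,"ax":0,"ay":0,"az":0,"grip":0},{"x":-0.003,"y":0,"z":0.014,"ax":0,"ay":0,"az":0,"grip":0}]'
python3 -m jog '[{"x":0,"y":0,"z":0.006,"ax":0,"ay":0,"az":0,"grip":0},{"x":0,"y":0,"z":0.012,"ax":0,"ay":0,"az":0,"grip":0},{"x":0,"y":0,"z":0.012,"ax":0,"ay":0,"az":0,"grip":0}]'
python3 -c "
from h import *
st()"
```

```text
clock: 18.57
position: [0.5265, 0.0452, -0.0108]
ee_rot: [-2.237, -2.206, -0.001]
ft_force: [3.0, -1.3, -1.9]
opening: 0.411
clock: 18.82
position: [0.5269, 0.0453, -0.0133]
ee_rot: [2.236, 2.205, 0.001]
ft_force: [-3.7, -1.5, 21.5]
opening: 0.412
t 18.82 p [0.5269, 0.0453, 0.0227] yaw 89.21 tilt 0.06 F [-3.7, -1.5, 21.5] op 0.412
```

```bash
python3 -m jog '[{"x":0,"y":0,"z":-0.006,"ax":0,"ay":0,"az":0,"grip":0.56},{"x":0,"y":0,"z":-0.006,"ax":0,"ay":0,"az":0,"grip":0.56},{"x":0,"y":0,"z":-0.08,"ax":0,"ay":0,"az":0,"grip":0.56},{"x":0,"y":0,"z":-0.2,"ax":0,"ay":0,"az":0,"grip":0.56},{"x":0,"y":0,"z":-0.34,"ax":0,"ay":0,"az":0,"grip":0.6}]'
python3 - <<'E'
from h import *
st()
plan((0.534,-0.273,.125,51.6),(0.534,-0.273,.10,51.6),start=(.5266,.0453,.1225,89.2))
E
```

```text
clock: 19.23
position: [0.5246, 0.0453, 0.087]
ee_rot: [-2.234, -2.204, 0.004]
ft_force: [0.5, -0.3, 1.1]
opening: 0.598
t 19.23 p [0.5246, 0.0453, 0.123] yaw 89.24 tilt 0.25 F [0.5, -0.3, 1.1] op 0.598
xyz [-0.53, 0.02, -0.004] a [0.0, 0.0, 0.104] -> [0.53, -0.114, 0.124] rows 3.8
xyz [-0.496, 0.189, -0.004] a [0.0, 0.0, 0.105] -> [0.534, -0.273, 0.125] rows 3.8
xyz [-0.0, -0.0, 0.083] a [0.0, 0.0, -0.0] -> [0.534, -0.273, 0.1] rows 0.6
```

```bash
python3 -m jog '[{"x":-0.53,"y":0.02,"z":-0.004,"ax":0,"ay":0,"az":0.104,"grip":0.65},{"x":-0.53,"y":0.02,"z":-0.004,"ax":0,"ay":0,"az":0.104,"grip":0.65},{"x":-0.53,"y":0.02,"z":-0.004,"ax":0,"ay":0,"az":0.104,"grip":0.65},{"x":-0.53,"y":0.02,"z":-0.004,"ax":0,"ay":0,"az":0.104,"grip":0.65},{"x":-0.53,"y":0.02,"z":-0.004,"ax":0,"ay":0,"az":0.104,"grip":0.65}]'
python3 -m jog '[{"x":-0.496,"y":0.189,"z":-0.004,"ax":0,"ay":0,"az":0.105,"grip":0.65},{"x":-0.496,"y":0.189,"z":-0.004,"ax":0,"ay":0,"az":0.105,"grip":0.65},{"x":-0.496,"y":0.189,"z":-0.004,"ax":0,"ay":0,"az":0.105,"grip":0.65},{"x":-0.496,"y":0.189,"z":-0.004,"ax":0,"ay":0,"az":0.105,"grip":0.65},{"x":-0.496,"y":0.189,"z":-0.004,"ax":0,"ay":0,"az":0.105,"grip":0.65}]'
python3 -c "
from h import *
import time
st()
im=cam('side'); 
from fit import *
print(fit(im,'meter','part',(.534,-.273),size=50))
im=cam('top'); print(fit(im,'meter','part',(.534,-.273),size=40)); st()"
```

```text
clock: 19.65
position: [0.5293, -0.1216, 0.0883]
ee_rot: [2.572, 1.801, -0.003]
ft_force: [-0.0, -0.5, -0.2]
opening: 0.649
clock: 20.07
position: [0.5322, -0.2808, 0.0893]
ee_rot: [2.832, 1.355, -0.003]
ft_force: [-0.7, -0.1, -0.6]
opening: 0.65
t 20.07 p [0.5322, -0.2808, 0.1253] yaw 51.13 tilt 0.16 F [-0.7, -0.1, -0.6] op 0.65
(array([ 533.3, -272.7,  -40.6]), np.float64(16.5), 315)
(array([ 537.2, -270.6,  -39.9]), np.float64(66.6), 157)
t 20.17 p [0.5333, -0.2741, 0.1252] yaw 51.48 tilt 0.06 F [0.3, 1.0, -0.5] op 0.646
```

Meter unchanged. Descending to grasp it.

```bash
python3 -m jog '[{"x":0,"y":0,"z":0.12,"ax":0,"ay":0,"az":0,"grip":0.65},{"x":0,"y":0,"z":0.24,"ax":0,"ay":0,"az":0,"grip":0.65},{"x":0,"y":0,"z":0.33,"ax":0,"ay":0,"az":0,"grip":0.65},{"x":0,"y":0,"z":0.382,"ax":0,"ay":0,"az":0,"grip":0.65},{"x":0,"y":0,"z":0.382,"ax":0,"ay":0,"az":0,"grip":0.65}]'
python3 -m jog '[{"x":0,"y":0,"z":0,"ax":0,"ay":0,"az":0,"grip":0},{"x":0,"y":0,"z":0,"ax":0,"ay":0,"az":0,"grip":0},{"x":0,"y":0,"z":0,"ax":0,"ay":0,"az":0,"grip":0},{"x":0,"y":0,"z":0,"ax":0,"ay":0,"az":0,"grip":0},{"x":0,"y":0,"z":0,"ax":0,"ay":0,"az":0,"grip":0}]'
python3 -c "
from h import *
st()"
python3 -m jog '[{"x":0,"y":0,"z":0,"ax":0,"ay":0,"az":0,"grip":0},{"x":0,"y":0,"z":-0.1,"ax":0,"ay":0,"az":0,"grip":0},{"x":0,"y":0,"z":-0.2,"ax":0,"ay":0,"az":0,"grip":0},{"x":0,"y":0,"z":-0.3,"ax":0,"ay":0,"az":0,"grip":0},{"x":0,"y":0,"z":-0.4,"ax":0,"ay":0,"az":0,"grip":0}]'
python3 - <<'E'
from h import *
st()
plan((0.613,-0.0433,.13,89.2),start=(.5335,-.274,.13,51.5))
E
```

```text
clock: 20.58
position: [0.532, -0.2704, -0.0282]
ee_rot: [-2.822, -1.368, 0.004]
ft_force: [-0.7, 0.2, -0.4]
opening: 0.649
clock: 21.0
position: [0.5349, -0.2733, -0.0232]
ee_rot: [2.827, 1.367, 0.002]
ft_force: [-1.1, 1.3, 8.6]
opening: 0.318
t 21.0 p [0.5349, -0.2733, 0.0128] yaw 51.6 tilt 0.13 F [-1.1, 1.3, 8.6] op 0.318
clock: 21.42
position: [0.5338, -0.2731, 0.0975]
ee_rot: [2.828, 1.367, 0.001]
ft_force: [0.4, -0.1, -0.8]
opening: 0.311
t 21.42 p [0.5338, -0.2731, 0.1335] yaw 51.6 tilt 0.04 F [0.4, -0.1, -0.8] op 0.311
xyz [0.383, -0.136, 0.0] a [0.0, 0.0, -0.105] -> [0.573, -0.159, 0.13] rows 2.9
xyz [0.407, -0.004, 0.0] a [0.0, 0.0, -0.104] -> [0.613, -0.043, 0.13] rows 2.9
```

```bash
python3 -m jog '[{"x":0.383,"y":-0.136,"z":0,"ax":0,"ay":0,"az":-0.105,"grip":0},{"x":0.383,"y":-0.136,"z":0,"ax":0,"ay":0,"az":-0.105,"grip":0},{"x":0.383,"y":-0.136,"z":0,"ax":0,"ay":0,"az":-0.105,"grip":0},{"x":0.383,"y":-0.136,"z":0,"ax":0,"ay":0,"az":-0.105,"grip":0},{"x":0.383,"y":-0.136,"z":0,"ax":0,"ay":0,"az":-0.105,"grip":0}]'
python3 -m jog '[{"x":0.407,"y":-0.004,"z":0,"ax":0,"ay":0,"az":-0.104,"grip":0},{"x":0.407,"y":-0.004,"z":0,"ax":0,"ay":0,"az":-0.104,"grip":0},{"x":0.407,"y":-0.004,"z":0,"ax":0,"ay":0,"az":-0.104,"grip":0},{"x":0.407,"y":-0.004,"z":0,"ax":0,"ay":0,"az":-0.104,"grip":0},{"x":0.407,"y":-0.004,"z":0,"ax":0,"ay":0,"az":-0.104,"grip":0}]'
python3 -m jog '[{"x":0,"y":0,"z":0.12,"ax":0,"ay":0,"az":0,"grip":0},{"x":0,"y":0,"z":0.22,"ax":0,"ay":0,"az":0,"grip":0},{"x":0,"y":0,"z":0.28,"ax":0,"ay":0,"az":0,"grip":0},{"x":0,"y":0,"z":0.3,"ax":0,"ay":0,"az":0,"grip":0},{"x":0,"y":0,"z":0.3,"ax":0,"ay":0,"az":0,"grip":0}]'
python3 -c "
from h import *
st()
ctrl.sense()"
```

```text
clock: 21.83
position: [0.5741, -0.1553, 0.0962]
ee_rot: [2.562, 1.818, 0.002]
ft_force: [-0.2, -1.2, -1.1]
opening: 0.317
clock: 22.25
position: [0.6133, -0.0409, 0.0957]
ee_rot: [2.235, 2.208, 0.001]
ft_force: [-1.5, -1.4, -1.3]
opening: 0.317
clock: 22.67
position: [0.612, -0.044, 0.0043]
ee_rot: [-2.239, -2.202, 0.003]
ft_force: [0.7, -0.1, -0.8]
opening: 0.316
t 22.67 p [0.612, -0.044, 0.0403] yaw 89.06 tilt 0.13 F [0.7, -0.1, -0.8] op 0.316
```

```bash
python3 -m jog '[{"x":0,"y":0.002,"z":0.008,"ax":0,"ay":0,"az":0,"grip":0},{"x":0,"y":0.002,"z":0.016,"ax":0,"ay":0,"az":0,"grip":0},{"x":0,"y":0.002,"z":0.016,"ax":0,"ay":0,"az":0,"grip":0}]'
python3 -m jog '[{"x":0,"y":0,"z":0.007,"ax":0,"ay":0,"az":0,"grip":0},{"x":0,"y":0,"z":0.014,"ax":0,"ay":0,"az":0,"grip":0},{"x":0,"y":0,"z":0.014,"ax":0,"ay":0,"az":0,"grip":0}]'
python3 -m jog '[{"x":0,"y":0,"z":0.006,"ax":0,"ay":0,"az":0,"grip":0},{"x":0,"y":0,"z":0.012,"ax":0,"ay":0,"az":0,"grip":0},{"x":0,"y":0,"z":0.012,"ax":0,"ay":0,"az":0,"grip":0}]'
python3 -c "
from h import *
st()"
```

```text
clock: 22.92
position: [0.6141, -0.0427, 0.0013]
ee_rot: [2.237, 2.205, 0.001]
ft_force: [-1.0, -1.2, 0.3]
opening: 0.316
clock: 23.17
position: [0.6135, -0.0423, -0.0039]
ee_rot: [-2.237, -2.206, 0.0]
ft_force: [-0.4, -0.1, -0.8]
opening: 0.317
clock: 23.42
position: [0.6134, -0.0423, -0.0077]
ee_rot: [-2.236, -2.206, 0.0]
ft_force: [0.3, -0.5, -0.8]
opening: 0.313
t 23.42 p [0.6134, -0.0423, 0.0283] yaw 89.21 tilt 0.02 F [0.3, -0.5, -0.8] op 0.313
```

```bash
python3 -m jog '[{"x":0,"y":0,"z":0.008,"ax":0,"ay":0,"az":0,"grip":0},{"x":0,"y":0,"z":0.014,"ax":0,"ay":0,"az":0,"grip":0},{"x":0,"y":0,"z":0.014,"ax":0,"ay":0,"az":0,"grip":0}]'
python3 -m jog '[{"x":0,"y":0,"z":0.006,"ax":0,"ay":0,"az":0,"grip":0},{"x":0,"y":0,"z":0.009,"ax":0,"ay":0,"az":0,"grip":0},{"x":0,"y":0,"z":0.009,"ax":0,"ay":0,"az":0,"grip":0}]'
python3 -c "
from h import *
st()"
```

```text
clock: 23.67
position: [0.6136, -0.0424, -0.0112]
ee_rot: [2.237, 2.206, -0.0]
ft_force: [-5.4, -0.5, 11.3]
opening: 0.315
clock: 23.92
position: [0.6138, -0.0424, -0.0113]
ee_rot: [2.236, 2.205, -0.001]
ft_force: [-23.6, -1.8, 57.7]
opening: 0.314
t 23.92 p [0.6138, -0.0424, 0.0247] yaw 89.2 tilt 0.09 F [-23.6, -1.8, 57.7] op 0.314
```

```bash
python3 -m jog '[{"x":0,"y":0,"z":-0.012,"ax":0,"ay":0,"az":0,"grip":0.46},{"x":0,"y":0,"z":-0.012,"ax":0,"ay":0,"az":0,"grip":0.46},{"x":0,"y":0,"z":-0.08,"ax":0,"ay":0,"az":0,"grip":0.46},{"x":0,"y":0,"z":-0.2,"ax":0,"ay":0,"az":0,"grip":0.46},{"x":0,"y":0,"z":-0.34,"ax":0,"ay":0,"az":0,"grip":0.6}]'
python3 - <<'E'
from h import *
st()
plan((0.5343,0.309,.125,89.2),start=(.6134,-.0424,.124,89.2))
E
```

```text
clock: 24.33
position: [0.6121, -0.042, 0.0866]
ee_rot: [-2.234, -2.204, 0.003]
ft_force: [0.8, -0.7, -0.2]
opening: 0.582
t 24.33 p [0.6121, -0.042, 0.1226] yaw 89.23 tilt 0.23 F [0.8, -0.7, -0.2] op 0.582
xyz [0.584, -0.14, -0.002] a [0.0, 0.0, 0.0] -> [0.574, 0.133, 0.125] rows 4.3
xyz [0.584, -0.14, -0.001] a [0.0, 0.0, 0.0] -> [0.534, 0.309, 0.125] rows 4.3
```

```bash
python3 -m jog '[{"x":0.584,"y":-0.14,"z":-0.002,"ax":0,"ay":0,"az":0,"grip":0.8},{"x":0.584,"y":-0.14,"z":-0.002,"ax":0,"ay":0,"az":0,"grip":0.8},{"x":0.584,"y":-0.14,"z":-0.002,"ax":0,"ay":0,"az":0,"grip":0.8},{"x":0.584,"y":-0.14,"z":-0.002,"ax":0,"ay":0,"az":0,"grip":0.8},{"x":0.584,"y":-0.14,"z":-0.002,"ax":0,"ay":0,"az":0,"grip":0.8}]'
python3 -m jog '[{"x":0.584,"y":-0.14,"z":-0.001,"ax":0,"ay":0,"az":0,"grip":0.8},{"x":0.584,"y":-0.14,"z":-0.001,"ax":0,"ay":0,"az":0,"grip":0.8},{"x":0.584,"y":-0.14,"z":-0.001,"ax":0,"ay":0,"az":0,"grip":0.8},{"x":0.584,"y":-0.14,"z":-0.001,"ax":0,"ay":0,"az":0,"grip":0.8},{"x":0.584,"y":-0.14,"z":-0.001,"ax":0,"ay":0,"az":0,"grip":0.8}]'
python3 - <<'E'
from fit import *
a=cam("side"); b=cam("top"); st()
print("coil",fit(a,"coil","part",(.534,.309),size=50))
print("relay",fit(a,"relay","part",(.527,.045),z0=.012,size=50),fit(b,"relay","part",(.527,.045),z0=.012,size=40))
print("meter",fit(a,"meter","part",(.6134,-.042),z0=.012,size=34),fit(b,"meter","part",(.613,-.042),z0=.012,size=34))
print("bracket",fit(a,"bracket","part",(.411,.298),size=56))
cv2.imwrite("pics/c7.png",np.hstack([cv2.resize(a["pixels"][170:290,200:310,::-1],(440,480),interpolation=2),cv2.resize(b["pixels"][160:260,230:310,::-1],(360,450),interpolation=2).copy().__getitem__(slice(0,450)).repeat(1,0) if 0 else cv2.resize(b["pixels"][150:270,230:320,::-1],(360,480),interpolation=2)]))
E
```

```text
clock: 24.75
position: [0.5719, 0.1402, 0.0883]
ee_rot: [-2.228, -2.212, -0.003]
ft_force: [-1.0, 1.5, 0.2]
opening: 0.802
clock: 25.17
position: [0.5315, 0.3159, 0.0884]
ee_rot: [-2.228, -2.211, -0.002]
ft_force: [0.2, 1.2, 0.2]
opening: 0.801
t 25.27 p [0.5326, 0.313, 0.1241] yaw 89.51 tilt 0.1 F [0.6, -1.0, -1.2] op 0.799
coil (array([534.1, 308.1,   0. ]), np.float64(19.7), 405)
relay (array([530.6,  41.4, -90.3]), np.float64(46.7), 343) (array([528.6,  47.9, -90.5]), np.float64(10.7), 193)
meter (array([617.8, -47.9,   2.3]), np.float64(38.6), 327) (array([615.3, -41.5,  -2.9]), np.float64(8.7), 214)
bracket (array([410.6, 297.5,  27.1]), np.float64(43.1), 736)
```

View pics/c7.png

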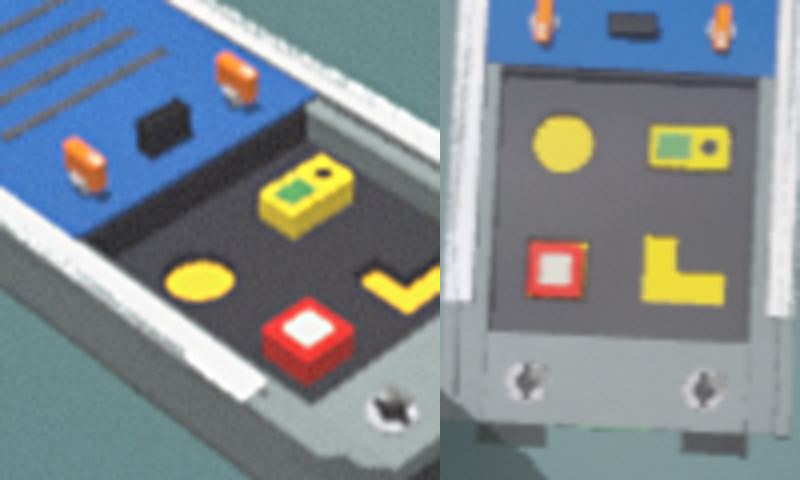

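```bash
python3 -m jog '[{"x":-0.002,"y":0,"z":0.12,"ax":0,"ay":0,"az":0,"grip":0.8},{"x":-0.002,"y":0,"z":0.24,"ax":0,"ay":0,"az":0,"grip":0.8},{"x":-0.002,"y":0,"z":0.33,"ax":0,"ay":0,"az":0,"grip":0.8},{"x":-0.002,"y":0,"z":0.382,"ax":0,"ay":0,"az":0,"grip":0.8},{"x":-0.002,"y":0,"z":0.382,"ax":0,"ay":0,"az":0,"grip":0.8}]'
python3 -m jog '[{"x":0,"y":0,"z":0,"ax":0,"ay":0,"az":0,"grip":0.8},{"x":0,"y":0,"z":0,"ax":0,"ay":0,"az":0,"grip":0},{"x":0,"y":0,"z":0,"ax":0,"ay":0,"az":0,"grip":0},{"x":0,"y":0,"z":0,"ax":0,"ay":0,"az":0,"grip":0},{"x":0,"y":0,"z":0,"ax":0,"ay":0,"az":0,"grip":0}]'
python3 -c "
from h import *
st()"
python3 -m jog '[{"x":0,"y":0,"z":0,"ax":0,"ay":0,"az":0,"grip":0},{"x":0,"y":0,"z":-0.1,"ax":0,"ay":0,"az":0,"grip":0},{"x":0,"y":0,"z":-0.2,"ax":0,"ay":0,"az":0,"grip":0},{"x":0,"y":0,"z":-0.3,"ax":0,"ay":0,"az":0,"grip":0},{"x":0,"y":0,"z":-0.4,"ax":0,"ay":0,"az":0,"grip":0}]'
python3 - <<'E'
from h import *
st()
plan((0.6145,0.0448,.13,89.2),start=(.5342,.3083,.13,89.2))
E
```

```text
clock: 25.68
position: [0.533, 0.3068, -0.0295]
ee_rot: [-2.237, -2.204, 0.007]
ft_force: [0.2, 0.1, -0.5]
opening: 0.8
clock: 26.1
position: [0.5354, 0.309, -0.0244]
ee_rot: [2.236, 2.205, 0.003]
ft_force: [-1.8, -2.1, 12.4]
opening: 0.427
t 26.1 p [0.5354, 0.309, 0.0116] yaw 89.2 tilt 0.14 F [-1.8, -2.1, 12.4] op 0.427
clock: 26.52
position: [0.5344, 0.3087, 0.0962]
ee_rot: [2.236, 2.206, 0.002]
ft_force: [-0.0, 0.2, -0.7]
opening: 0.425
t 26.52 p [0.5344, 0.3087, 0.1322] yaw 89.22 tilt 0.06 F [-0.0, 0.2, -0.7] op 0.425
xyz [-0.437, 0.14, 0.0] a [0.0, 0.0, 0.0] -> [0.574, 0.177, 0.13] rows 3.3
xyz [-0.438, 0.14, 0.0] a [0.0, 0.0, 0.0] -> [0.615, 0.045, 0.13] rows 3.3
```

```bash
python3 -m jog '[{"x":-0.437,"y":0.14,"z":0,"ax":0,"ay":0,"az":0,"grip":0},{"x":-0.437,"y":0.14,"z":0,"ax":0,"ay":0,"az":0,"grip":0},{"x":-0.437,"y":0.14,"z":0,"ax":0,"ay":0,"az":0,"grip":0},{"x":-0.437,"y":0.14,"z":0,"ax":0,"ay":0,"az":0,"grip":0},{"x":-0.437,"y":0.14,"z":0,"ax":0,"ay":0,"az":0,"grip":0}]'
python3 -m jog '[{"x":-0.437,"y":0.14,"z":0,"ax":0,"ay":0,"az":0,"grip":0},{"x":-0.437,"y":0.14,"z":0,"ax":0,"ay":0,"az":0,"grip":0},{"x":-0.437,"y":0.14,"z":0,"ax":0,"ay":0,"az":0,"grip":0},{"x":-0.437,"y":0.14,"z":0,"ax":0,"ay":0,"az":0,"grip":0},{"x":-0.437,"y":0.14,"z":0,"ax":0,"ay":0,"az":0,"grip":0}]'
python3 -m jog '[{"x":0,"y":0,"z":0.12,"ax":0,"ay":0,"az":0,"grip":0},{"x":0,"y":0,"z":0.22,"ax":0,"ay":0,"az":0,"grip":0},{"x":0,"y":0,"z":0.28,"ax":0,"ay":0,"az":0,"grip":0},{"x":0,"y":0,"z":0.3,"ax":0,"ay":0,"az":0,"grip":0},{"x":0,"y":0,"z":0.3,"ax":0,"ay":0,"az":0,"grip":0}]'
python3 -m jog '[{"x":0,"y":0,"z":0.007,"ax":0,"ay":0,"az":0,"grip":0},{"x":0,"y":0,"z":0.014,"ax":0,"ay":0,"az":0,"grip":0},{"x":0,"y":0,"z":0.014,"ax":0,"ay":0,"az":0,"grip":0}]'
python3 -m jog '[{"x":0,"y":0,"z":0.006,"ax":0,"ay":0,"az":0,"grip":0},{"x":0,"y":0,"z":0.012,"ax":0,"ay":0,"az":0,"grip":0},{"x":0,"y":0,"z":0.012,"ax":0,"ay":0,"az":0,"grip":0}]'
python3 -c "
from h import *
st()"
```

```text
clock: 26.93
position: [0.5764, 0.1718, 0.0945]
ee_rot: [2.242, 2.197, -0.0]
ft_force: [-0.7, 0.1, -0.9]
opening: 0.425
clock: 27.35
position: [0.6159, 0.0406, 0.0942]
ee_rot: [2.242, 2.198, -0.001]
ft_force: [-0.2, 0.2, -1.9]
opening: 0.424
clock: 27.77
position: [0.614, 0.0463, 0.0031]
ee_rot: [-2.234, -2.206, 0.001]
ft_force: [-0.2, 0.6, -0.8]
opening: 0.424
clock: 28.02
position: [0.6154, 0.0454, 0.0005]
ee_rot: [2.236, 2.205, 0.002]
ft_force: [-0.1, -0.7, 0.1]
opening: 0.424
clock: 28.27
position: [0.6148, 0.0452, -0.0041]
ee_rot: [2.237, 2.206, 0.0]
ft_force: [-0.2, -0.6, 0.0]
opening: 0.431
t 28.27 p [0.6148, 0.0452, 0.0319] yaw 89.2 tilt 0.01 F [-0.2, -0.6, 0.0] op 0.431
```

```bash
python3 -m jog '[{"x":0,"y":0,"z":0.008,"ax":0,"ay":0,"az":0,"grip":0},{"x":0,"y":0,"z":0.016,"ax":0,"ay":0,"az":0,"grip":0},{"x":0,"y":0,"z":0.016,"ax":0,"ay":0,"az":0,"grip":0}]'
python3 -m jog '[{"x":0,"y":0,"z":0.006,"ax":0,"ay":0,"az":0,"grip":0},{"x":0,"y":0,"z":0.012,"ax":0,"ay":0,"az":0,"grip":0},{"x":0,"y":0,"z":0.012,"ax":0,"ay":0,"az":0,"grip":0}]'
python3 -c "
from h import *
st()"
```

```text
clock: 28.52
position: [0.6146, 0.0451, -0.0094]
ee_rot: [-2.237, -2.206, 0.001]
ft_force: [0.1, 0.2, -0.3]
opening: 0.432
clock: 28.77
position: [0.6148, 0.0453, -0.0123]
ee_rot: [2.237, 2.206, -0.0]
ft_force: [-0.8, -1.3, 4.4]
opening: 0.427
t 28.77 p [0.6148, 0.0453, 0.0237] yaw 89.21 tilt 0.01 F [-0.8, -1.3, 4.4] op 0.427
```

```bash
python3 -m jog '[{"x":0,"y":0,"z":0.004,"ax":0,"ay":0,"az":0,"grip":0},{"x":0,"y":0,"z":0.004,"ax":0,"ay":0,"az":0,"grip":0}]'
python3 -m jog '[{"x":0,"y":0,"z":-0.006,"ax":0,"ay":0,"az":0,"grip":0.57},{"x":0,"y":0,"z":-0.006,"ax":0,"ay":0,"az":0,"grip":0.57},{"x":0,"y":0,"z":-0.08,"ax":0,"ay":0,"az":0,"grip":0.57},{"x":0,"y":0,"z":-0.2,"ax":0,"ay":0,"az":0,"grip":0.57},{"x":0,"y":0,"z":-0.34,"ax":0,"ay":0,"az":0,"grip":0.57}]'
python3 - <<'E'
from fit import *; import fit as f
st()
plan((0.408,0.285,.125,117.5),start=(.6145,.0453,.1225,89.2))
for n,sz in(("side",60),("top",40)):
    im=cam(n); u,v=map(int,proj(im,(.411,.298,.014))); px=im["pixels"][v-25:v+25,u-25:u+25]
    hsv=cv2.cvtColor(px,cv2.COLOR_RGB2HSV); print(n,"bg",np.median(hsv.reshape(-1,3),0),hsv[0,0],hsv[25,25])
    for s,vv in((35,85),(45,110),(60,110),(60,85)):
        f.cmask=lambda im,name,kind,org,size,c,s=s,vv=vv:(lambda h:binary_fill_holes((h[...,1]<s)&(h[...,2]>vv)).astype(float))(cv2.cvtColor(im["pixels"][org[1]:org[1]+size,org[0]:org[0]+size],cv2.COLOR_RGB2HSV))
        print(s,vv,fit(im,"bracket","part",(.411,.298),size=sz))
E
```

```text
clock: 28.93
position: [0.6149, 0.0452, -0.0124]
ee_rot: [2.236, 2.205, -0.001]
ft_force: [-10.5, -2.2, 24.8]
opening: 0.423
clock: 29.35
position: [0.6133, 0.0453, 0.0873]
ee_rot: [-2.234, -2.204, 0.004]
ft_force: [0.3, -0.1, 0.3]
opening: 0.567
t 29.35 p [0.6133, 0.0453, 0.1233] yaw 89.23 tilt 0.22 F [0.3, -0.1, 0.3] op 0.567
xyz [0.395, -0.35, -0.004] a [0.0, 0.0, -0.079] -> [0.511, 0.165, 0.124] rows 3.8
xyz [0.468, -0.242, -0.004] a [0.0, 0.0, -0.078] -> [0.408, 0.285, 0.125] rows 3.8
side bg [ 90.  61. 131.] [ 92  59 129] [  0   0 239]
35 85 (array([410.8, 297.5,  27.3]), np.float64(17.6), 701)
45 110 (array([411.2, 297.8,  27.3]), np.float64(20.2), 705)
60 110 (array([411.4, 298. ,  26.5]), np.float64(504.7), 1198)
60 85 (array([410.3, 298. ,  23.7]), np.float64(524.5), 1228)
top bg [ 93.  47. 149.] [ 92  45 146] [ 98  16 176]
35 85 (array([411.1, 300.5,  27.5]), np.float64(22.5), 265)
45 110 (array([411.1, 302. ,  30.2]), np.float64(116.3), 361)
60 110 (array([394. , 317.7, -36. ]), np.float64(1340.5), 1600)
60 85 (array([394. , 317.7, -36. ]), np.float64(1340.5), 1600)
```

```bash
python3 -m jog '[{"x":0.395,"y":-0.35,"z":-0.004,"ax":0,"ay":0,"az":-0.079,"grip":0.57},{"x":0.395,"y":-0.35,"z":-0.004,"ax":0,"ay":0,"az":-0.079,"grip":0.57},{"x":0.395,"y":-0.35,"z":-0.004,"ax":0,"ay":0,"az":-0.079,"grip":0.57},{"x":0.395,"y":-0.35,"z":-0.004,"ax":0,"ay":0,"az":-0.079,"grip":0.57},{"x":0.395,"y":-0.35,"z":-0.004,"ax":0,"ay":0,"az":-0.079,"grip":0.57}]'
python3 -m jog '[{"x":0.468,"y":-0.242,"z":-0.004,"ax":0,"ay":0,"az":-0.078,"grip":0.5},{"x":0.468,"y":-0.242,"z":-0.004,"ax":0,"ay":0,"az":-0.078,"grip":0.5},{"x":0.468,"y":-0.242,"z":-0.004,"ax":0,"ay":0,"az":-0.078,"grip":0.5},{"x":0.468,"y":-0.242,"z":-0.004,"ax":0,"ay":0,"az":-0.078,"grip":0.5},{"x":0.468,"y":-0.242,"z":-0.004,"ax":0,"ay":0,"az":-0.078,"grip":0.5}]'
python3 -c "
from fit import *
im=cam('side');print(fit(im,'bracket','part',(.411,.298),size=56)); cam('side'); st()"
```

```text
clock: 29.87
position: [0.5071, 0.1708, 0.0895]
ee_rot: [-1.936, -2.472, -0.001]
ft_force: [0.1, 1.3, -0.2]
opening: 0.566
clock: 30.28
position: [0.4038, 0.29, 0.0909]
ee_rot: [-1.62, -2.69, -0.003]
ft_force: [-0.7, 1.7, 0.5]
opening: 0.499
(array([410.4, 297.4,  25.5]), np.float64(44.5), 743)
t 30.38 p [0.4075, 0.2859, 0.1265] yaw 117.62 tilt 0.02 F [0.7, -0.5, 0.2] op 0.497
```

```bash
python3 -m jog '[{"x":-0.002,"y":0.001,"z":0.12,"ax":0,"ay":0,"az":0,"grip":0.5},{"x":-0.002,"y":0.001,"z":0.24,"ax":0,"ay":0,"az":0,"grip":0.5},{"x":-0.002,"y":0.001,"z":0.33,"ax":0,"ay":0,"az":0,"grip":0.5},{"x":-0.002,"y":0.001,"z":0.382,"ax":0,"ay":0,"az":0,"grip":0.5},{"x":-0.002,"y":0.001,"z":0.382,"ax":0,"ay":0,"az":0,"grip":0.5}]'
python3 -m jog '[{"x":0,"y":0,"z":0,"ax":0,"ay":0,"az":0,"grip":0},{"x":0,"y":0,"z":0,"ax":0,"ay":0,"az":0,"grip":0},{"x":0,"y":0,"z":0,"ax":0,"ay":0,"az":0,"grip":0},{"x":0,"y":0,"z":0,"ax":0,"ay":0,"az":0,"grip":0},{"x":0,"y":0,"z":0,"ax":0,"ay":0,"az":0,"grip":0}]'
python3 -c "
from h import *
st()"
python3 -m jog '[{"x":0,"y":0,"z":0,"ax":0,"ay":0,"az":0,"grip":0},{"x":0,"y":0,"z":-0.1,"ax":0,"ay":0,"az":0,"grip":0},{"x":0,"y":0,"z":-0.2,"ax":0,"ay":0,"az":0,"grip":0},{"x":0,"y":0,"z":-0.3,"ax":0,"ay":0,"az":0,"grip":0},{"x":0,"y":0,"z":-0.4,"ax":0,"ay":0,"az":0,"grip":0}]' 60
python3 - <<'E'
from fit import *
st()
im=cam("side"); s=ctrl.sense(); z0=s["position"][2]+.036-.0118
print(z0,fit(im,"bracket","part",(.411,.298),z0=z0,size=56))
E
```

```text
clock: 30.8
position: [0.4078, 0.2826, -0.0272]
ee_rot: [-1.631, -2.682, 0.007]
ft_force: [-0.7, -0.3, -0.7]
opening: 0.499
clock: 31.22
position: [0.4097, 0.2847, -0.023]
ee_rot: [1.631, 2.684, 0.002]
ft_force: [-1.4, -2.8, 10.2]
opening: 0.197
t 31.22 p [0.4097, 0.2847, 0.013] yaw 117.44 tilt 0.12 F [-1.4, -2.8, 10.2] op 0.197
clock: 31.63
position: [0.4085, 0.2845, 0.0977]
ee_rot: [1.63, 2.685, 0.001]
ft_force: [0.1, -0.9, -1.9]
opening: 0.191
t 31.63 p [0.4085, 0.2845, 0.1337] yaw 117.49 tilt 0.02 F [0.1, -0.9, -1.9] op 0.191
0.12691390964408647 (array([403.5, 303.3,  27.2]), np.float64(103.7), 880)
```

```bash
python3 - <<'E'
from h import *
plan((0.5177,-0.0527,.13,89.2))
E
```

```text
xyz [-0.584, -0.102, 0.014] a [0.001, -0.0, 0.079] -> [0.464, 0.117, 0.134] rows 4.3
xyz [-0.591, 0.044, 0.014] a [0.001, -0.0, 0.078] -> [0.518, -0.053, 0.13] rows 4.3
```

```bash
python3 -m jog '[{"x":-0.584,"y":-0.102,"z":0,"ax":0,"ay":0,"az":0.079,"grip":0},{"x":-0.584,"y":-0.102,"z":0,"ax":0,"ay":0,"az":0.079,"grip":0},{"x":-0.584,"y":-0.102,"z":0,"ax":0,"ay":0,"az":0.079,"grip":0},{"x":-0.584,"y":-0.102,"z":0,"ax":0,"ay":0,"az":0.079,"grip":0},{"x":-0.584,"y":-0.102,"z":0,"ax":0,"ay":0,"az":0.079,"grip":0}]'
python3 -m jog '[{"x":-0.591,"y":0.044,"z":0,"ax":0,"ay":0,"az":0.078,"grip":0},{"x":-0.591,"y":0.044,"z":0,"ax":0,"ay":0,"az":0.078,"grip":0},{"x":-0.591,"y":0.044,"z":0,"ax":0,"ay":0,"az":0.078,"grip":0},{"x":-0.591,"y":0.044,"z":0,"ax":0,"ay":0,"az":0.078,"grip":0},{"x":-0.591,"y":0.044,"z":0,"ax":0,"ay":0,"az":0.078,"grip":0}]'
python3 -m jog '[{"x":0,"y":0,"z":0.1,"ax":0,"ay":0,"az":0,"grip":0},{"x":0,"y":0,"z":0.2,"ax":0,"ay":0,"az":0,"grip":0},{"x":0,"y":0,"z":0.24,"ax":0,"ay":0,"az":0,"grip":0},{"x":0,"y":0,"z":0.24,"ax":0,"ay":0,"az":0,"grip":0},{"x":0,"y":0,"z":0.24,"ax":0,"ay":0,"az":0,"grip":0}]'
python3 - <<'E'
from fit import *
st()
im=cam("side"); b=cam("top"); s=ctrl.sense(); z0=s["position"][2]+.036-.0118; m=R.from_rotvec(s["ee_rot"]).as_matrix(); p=s["position"]; yaw=np.arctan2(m[1,0],m[0,0])-np.pi/2
o=cv2.resize(im["pixels"][205:265,260:330,::-1],None,fx=8,fy=8,interpolation=2)
g=p[:2]+R.from_euler("z",yaw).apply([.008,.0105,0])[:2]; print(g)
for z in (z0,z0+.028):
    w=SH["bracket"]/1000@np.array([[np.cos(yaw),np.sin(yaw)],[-np.sin(yaw),np.cos(yaw)]])+g
    cv2.polylines(o,[np.array([(np.array(proj(im,(a,c,z)))-[260,205]+.5)*8 for a,c in w]).astype(int)],True,(255,255,0),1)
cv2.imwrite("pics/ov8.png",o)
E
```

```text
clock: 32.1
position: [0.464, 0.1087, 0.0962]
ee_rot: [1.957, 2.455, -0.002]
ft_force: [1.3, -0.9, -0.6]
opening: 0.194
clock: 32.52
position: [0.517, -0.0613, 0.0962]
ee_rot: [2.242, 2.197, -0.001]
ft_force: [-0.6, -0.8, -0.9]
opening: 0.193
clock: 32.93
position: [0.516, -0.0541, 0.0244]
ee_rot: [-2.236, -2.206, 0.0]
ft_force: [0.6, -0.7, -0.8]
opening: 0.193
t 32.93 p [0.516, -0.0541, 0.0604] yaw 89.25 tilt 0.03 F [0.6, -0.7, -0.8] op 0.193
[ 0.5249301  -0.04392601]
```

View pics/ov8.png

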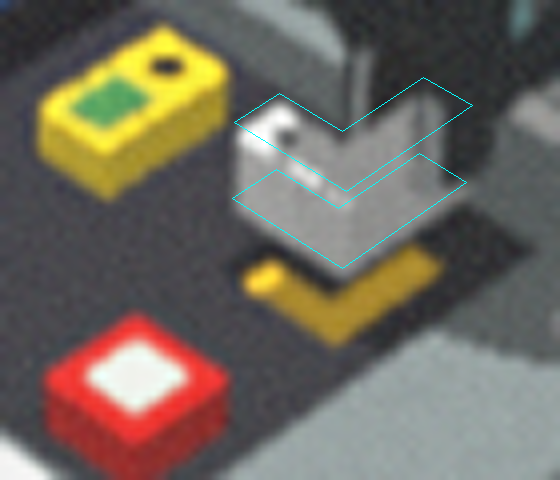

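```bash
python3 -m jog '[{"x":0,"y":0,"z":0.03,"ax":0,"ay":0,"az":0,"grip":0},{"x":0,"y":0,"z":0.06,"ax":0,"ay":0,"az":0,"grip":0},{"x":0,"y":0,"z":0.06,"ax":0,"ay":0,"az":0,"grip":0}]'
python3 -m jog '[{"x":0,"y":0,"z":0.007,"ax":0,"ay":0,"az":0,"grip":0},{"x":0,"y":0,"z":0.014,"ax":0,"ay":0,"az":0,"grip":0},{"x":0,"y":0,"z":0.014,"ax":0,"ay":0,"az":0,"grip":0}]'
python3 -m jog '[{"x":0,"y":0,"z":0.006,"ax":0,"ay":0,"az":0,"grip":0},{"x":0,"y":0,"z":0.01,"ax":0,"ay":0,"az":0,"grip":0},{"x":0,"y":0,"z":0.01,"ax":0,"ay":0,"az":0,"grip":0}]'
python3 -c "
from h import *
st()"
```

```text
clock: 33.28
position: [0.5152, -0.0546, 0.0045]
ee_rot: [-2.236, -2.205, 0.001]
ft_force: [-0.3, 0.1, -1.2]
opening: 0.188
clock: 33.53
position: [0.5157, -0.0545, 0.0013]
ee_rot: [-2.236, -2.206, 0.0]
ft_force: [1.1, -0.6, -0.7]
opening: 0.19
clock: 33.78
position: [0.5162, -0.0546, -0.0014]
ee_rot: [2.237, 2.206, 0.001]
ft_force: [3.1, -0.1, -1.4]
opening: 0.195
t 33.78 p [0.5162, -0.0546, 0.0346] yaw 89.2 tilt 0.04 F [3.1, -0.1, -1.4] op 0.195
```

```bash
python3 -m jog '[{"x":0.002,"y":0.003,"z":0,"ax":0,"ay":0,"az":0,"grip":0},{"x":0.004,"y":0.004,"z":0,"ax":0,"ay":0,"az":0,"grip":0},{"x":0.004,"y":0.004,"z":0,"ax":0,"ay":0,"az":0,"grip":0}]'
python3 -m jog '[{"x":0,"y":0,"z":0.006,"ax":0,"ay":0,"az":0,"grip":0},{"x":0,"y":0,"z":0.01,"ax":0,"ay":0,"az":0,"grip":0},{"x":0,"y":0,"z":0.01,"ax":0,"ay":0,"az":0,"grip":0}]'
python3 -c "
from h import *
st()"
```

```text
clock: 34.03
position: [0.517, -0.0532, -0.0014]
ee_rot: [-2.236, -2.206, 0.0]
ft_force: [0.4, -0.3, -0.8]
opening: 0.194
clock: 34.28
position: [0.5168, -0.0534, -0.0047]
ee_rot: [-2.236, -2.206, 0.0]
ft_force: [-0.1, -0.4, -1.3]
opening: 0.191
t 34.28 p [0.5168, -0.0534, 0.0313] yaw 89.21 tilt 0.03 F [-0.1, -0.4, -1.3] op 0.191
```

Forces went to zero, so the bracket is in the cutout. Continuing down.

```bash
python3 -m jog '[{"x":0,"y":0,"z":0.007,"ax":0,"ay":0,"az":0,"grip":0},{"x":0,"y":0,"z":0.015,"ax":0,"ay":0,"az":0,"grip":0},{"x":0,"y":0,"z":0.015,"ax":0,"ay":0,"az":0,"grip":0}]'
python3 -m jog '[{"x":0,"y":0,"z":0.006,"ax":0,"ay":0,"az":0,"grip":0},{"x":0,"y":0,"z":0.01,"ax":0,"ay":0,"az":0,"grip":0},{"x":0,"y":0,"z":0.01,"ax":0,"ay":0,"az":0,"grip":0}]'
python3 -c "
from h import *
st()"
```

```text
clock: 34.53
position: [0.5168, -0.0534, -0.0094]
ee_rot: [-2.236, -2.206, 0.001]
ft_force: [-0.3, -0.4, -1.5]
opening: 0.192
clock: 34.78
position: [0.5172, -0.0534, -0.011]
ee_rot: [2.236, 2.206, -0.001]
ft_force: [-8.2, -1.0, 25.7]
opening: 0.192
t 34.78 p [0.5172, -0.0534, 0.025] yaw 89.22 tilt 0.04 F [-8.2, -1.0, 25.7] op 0.192
```

```bash
python3 -m jog '[{"x":0,"y":0,"z":-0.006,"ax":0,"ay":0,"az":0,"grip":0.32},{"x":0,"y":0,"z":-0.006,"ax":0,"ay":0,"az":0,"grip":0.32},{"x":0,"y":0,"z":-0.08,"ax":0,"ay":0,"az":0,"grip":0.32},{"x":0,"y":0,"z":-0.2,"ax":0,"ay":0,"az":0,"grip":0.32},{"x":0,"y":0,"z":-0.34,"ax":0,"ay":0,"az":0,"grip":0.5}]'
python3 - <<'E'
from h import *
plan((0.6915,0.000,.125,89.2))
E
```

```text
clock: 35.2
position: [0.5157, -0.053, 0.0895]
ee_rot: [-2.234, -2.204, 0.003]
ft_force: [0.0, -0.6, 0.5]
opening: 0.445
xyz [0.184, 0.584, -0.0] a [-0.001, -0.0, 0.0] -> [0.692, -0.0, 0.125] rows 4.4
```

```bash
python3 -m jog '[{"x":0.184,"y":0.58,"z":0,"ax":0,"ay":0,"az":0,"grip":0.5},{"x":0.184,"y":0.58,"z":0,"ax":0,"ay":0,"az":0,"grip":0.5},{"x":0.184,"y":0.58,"z":0,"ax":0,"ay":0,"az":0,"grip":0.5},{"x":0.184,"y":0.58,"z":0,"ax":0,"ay":0,"az":0,"grip":0.5},{"x":0.184,"y":0.58,"z":0,"ax":0,"ay":0,"az":0,"grip":0.5}]'
python3 - <<'E'
from fit import *
a=cam("side"); b=cam("top"); st()
for k in "meter coil relay bracket".split():
    for n,im in(("side",a),("top",b)):
        print(n,k,[(round(d["confidence"],2),world(im,d["centre"]).round(3).tolist()) for d in finder.spot_point(n,k)[:1]],end=" ")
    print()
cv2.imwrite("pics/c9.png",np.hstack([cv2.resize(a["pixels"][170:290,200:340,::-1],(560,480),interpolation=2),cv2.resize(b["pixels"][150:270,230:290,::-1],(240,480),interpolation=2)]))
st()
E
```

```text
clock: 35.62
position: [0.6954, 0.0016, 0.0893]
ee_rot: [-2.236, -2.207, -0.003]
ft_force: [1.0, 0.8, 0.2]
opening: 0.501
t 35.72 p [0.6935, 0.0013, 0.1246] yaw 89.29 tilt 0.08 F [-0.8, -0.8, 0.5] op 0.503
side meter [(0.69, [0.612, -0.041, 0.006])] top meter [(0.45, [0.53, 0.048, 0.007])] 
side coil [(0.82, [0.615, 0.041, 0.01])] top coil [] 
side relay [(0.67, [0.523, 0.05, 0.011])] top relay [(0.56, [0.664, -0.38, 0.002])] 
side bracket [(0.52, [0.524, -0.048, 0.011])] top bracket [] 
t 36.12 p [0.6915, -0.0012, 0.1261] yaw 89.18 tilt 0.02 F [0.4, 0.4, -0.6] op 0.502
```

View pics/c9.png

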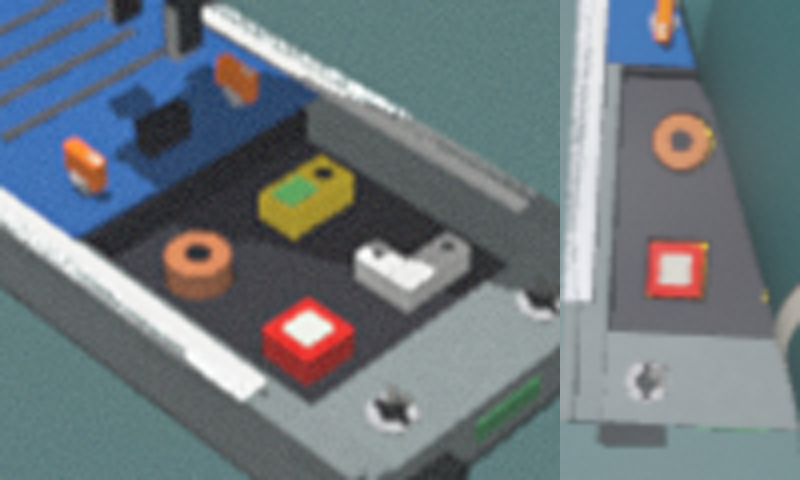

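All four parts are seated. Pinching the handle to close the cover.

```bash
python3 -m jog '[{"x":0.003,"y":0,"z":0.08,"ax":0,"ay":0,"az":0,"grip":0.5},{"x":0.003,"y":0,"z":0.16,"ax":0,"ay":0,"az":0,"grip":0.5},{"x":0.003,"y":0,"z":0.22,"ax":0,"ay":0,"az":0,"grip":0.5},{"x":0.003,"y":0,"z":0.228,"ax":0,"ay":0,"az":0,"grip":0.5},{"x":0.003,"y":0,"z":0.228,"ax":0,"ay":0,"az":0,"grip":0.5}]'
python3 -m jog '[{"x":0,"y":0,"z":0,"ax":0,"ay":0,"az":0,"grip":0},{"x":0,"y":0,"z":0,"ax":0,"ay":0,"az":0,"grip":0},{"x":0,"y":0,"z":0,"ax":0,"ay":0,"az":0,"grip":0},{"x":0,"y":0,"z":0,"ax":0,"ay":0,"az":0,"grip":0}]'
python3 -m jog '[{"x":0,"y":-0.06,"z":0,"ax":0,"ay":0,"az":0,"grip":0},{"x":0,"y":-0.13,"z":0,"ax":0,"ay":0,"az":0,"grip":0},{"x":0,"y":-0.2,"z":0,"ax":0,"ay":0,"az":0,"grip":0},{"x":0,"y":-0.27,"z":0,"ax":0,"ay":0,"az":0,"grip":0},{"x":0,"y":-0.33,"z":0,"ax":0,"ay":0,"az":0,"grip":0}]'
python3 -m jog '[{"x":0,"y":-0.07,"z":0,"ax":0,"ay":0,"az":0,"grip":0},{"x":0,"y":-0.14,"z":0,"ax":0,"ay":0,"az":0,"grip":0},{"x":0,"y":-0.21,"z":0,"ax":0,"ay":0,"az":0,"grip":0},{"x":0,"y":-0.28,"z":0,"ax":0,"ay":0,"az":0,"grip":0},{"x":0,"y":-0.34,"z":0,"ax":0,"ay":0,"az":0,"grip":0}]'
python3 -m jog '[{"x":0,"y":-0.05,"z":0,"ax":0,"ay":0,"az":0,"grip":0},{"x":0,"y":-0.09,"z":0,"ax":0,"ay":0,"az":0,"grip":0},{"x":0,"y":-0.12,"z":0,"ax":0,"ay":0,"az":0,"grip":0},{"x":0,"y":-0.135,"z":0,"ax":0,"ay":0,"az":0,"grip":0},{"x":0,"y":-0.135,"z":0,"ax":0,"ay":0,"az":0,"grip":0}]'
python3 -c "
from h import *
st()"
```

```text
clock: 36.53
position: [0.6912, 0.0001, 0.0208]
ee_rot: [-2.236, -2.205, 0.002]
ft_force: [-0.2, 0.1, 0.0]
opening: 0.5
clock: 36.87
position: [0.6928, 0.0003, 0.0231]
ee_rot: [2.236, 2.205, 0.003]
ft_force: [-0.7, 0.2, 7.2]
opening: 0.145
clock: 37.28
position: [0.5935, 0.002, 0.0231]
ee_rot: [2.235, 2.204, 0.005]
ft_force: [5.1, 2.8, 2.5]
opening: 0.144
clock: 37.7
position: [0.4918, 0.0037, 0.0231]
ee_rot: [2.234, 2.204, 0.006]
ft_force: [6.0, 4.5, 5.4]
opening: 0.14
clock: 38.12
position: [0.4513, 0.0044, 0.023]
ee_rot: [2.234, 2.205, 0.004]
ft_force: [-1.6, 5.3, 14.1]
opening: 0.144
t 38.12 p [0.4513, 0.0044, 0.059] yaw 89.25 tilt 0.2 F [-1.6, 5.3, 14.1] op 0.144
```

```bash
python3 -m jog '[{"x":0.003,"y":-0.007,"z":0,"ax":0,"ay":0,"az":0,"grip":0},{"x":0.003,"y":-0.014,"z":0,"ax":0,"ay":0,"az":0,"grip":0},{"x":0.003,"y":-0.014,"z":0,"ax":0,"ay":0,"az":0,"grip":0}]'
python3 -m jog '[{"x":0,"y":-0.007,"z":0,"ax":0,"ay":0,"az":0,"grip":0},{"x":0,"y":-0.007,"z":0,"ax":0,"ay":0,"az":0,"grip":0},{"x":0,"y":-0.007,"z":0,"ax":0,"ay":0,"az":0,"grip":0}]'
```

```text
clock: 38.37
position: [0.4491, 0.0045, 0.0231]
ee_rot: [2.234, 2.203, 0.007]
ft_force: [9.1, -2.1, 3.5]
opening: 0.148
clock: 38.62
position: [0.4491, 0.0045, 0.0232]
ee_rot: [2.233, 2.201, 0.012]
ft_force: [25.4, -2.6, -16.0]
opening: 0.148
```

Cover is home: it stopped at x = 0.449 with a 25 N reaction. Releasing the handle and measuring the studs.

```bash
python3 -m jog '[{"x":0,"y":0.006,"z":0,"ax":0,"ay":0,"az":0,"grip":0.4},{"x":0,"y":0.006,"z":0,"ax":0,"ay":0,"az":0,"grip":0.4},{"x":0,"y":0.006,"z":-0.1,"ax":0,"ay":0,"az":0,"grip":0.4},{"x":0,"y":0.006,"z":-0.2,"ax":0,"ay":0,"az":0,"grip":0.4},{"x":0,"y":0.006,"z":-0.3,"ax":0,"ay":0,"az":0,"grip":0.4}]'
python3 - <<'E'
from h import *
a=cam("side"); st()
for k in("stud_left","stud_right","cover_handle"):
    print(k,[(round(d["confidence"],2),world(a,d["centre"]).round(4).tolist()) for d in finder.spot_point("side",k)[:2]])
hs=cv2.cvtColor(a["pixels"],cv2.COLOR_RGB2HSV); m=((hs[...,0]<14)&(hs[...,1]>150)&(hs[...,2]>110)).astype(np.uint8)
n,l,s,c=cv2.connectedComponentsWithStats(m)
for i in range(1,n):
    if 25<s[i,4]<400 and 200<c[i,0]<420 and 150<c[i,1]<320: print("orange",s[i],c[i].round(1),"back@.068",back(a,*c[i],.068).round(4))
for p in((.45,.0635,.068),(.448,-.0565,.068)): print(np.round(proj(a,p),1))
plan((0.4500,0.0635,.14,179))
E
```

```text
clock: 39.03
position: [0.4453, 0.005, 0.1128]
ee_rot: [-2.235, -2.206, 0.001]
ft_force: [0.5, -0.8, 0.6]
opening: 0.401
t 39.08 p [0.448, 0.0052, 0.1538] yaw 89.27 tilt 0.32 F [6.1, 2.5, 8.2] op 0.4
stud_left [(0.51, [0.4498, 0.0659, 0.0754])]
stud_right [(0.42, [0.4525, -0.0582, 0.0768])]
cover_handle [(0.8, [0.4462, -0.0004, 0.0762])]
orange [347 137  13  25 176] [353.4 150.9] back@.068 [ 0.6311 -0.36    0.068 ]
orange [330 231  12  12  74] [335.8 236.5] back@.068 [ 0.4463 -0.0561  0.068 ]
orange [293 257  11  14  66] [297.9 264.4] back@.068 [0.4478 0.0645 0.068 ]
[297.4 263.6]
[335.3 236.1]
xyz [0.066, 0.003, 0.009] a [0.0, 0.0, -0.166] -> [0.447, 0.024, 0.146] rows 4.2
xyz [0.055, 0.036, 0.009] a [0.0, 0.0, -0.166] -> [0.449, 0.044, 0.143] rows 4.2
xyz [0.031, 0.058, 0.009] a [-0.0, 0.001, -0.167] -> [0.45, 0.063, 0.14] rows 4.2
```

```bash
python3 -m jog '[{"x":0.066,"y":0.003,"z":0,"ax":0,"ay":0,"az":-0.166,"grip":0.4},{"x":0.066,"y":0.003,"z":0,"ax":0,"ay":0,"az":-0.166,"grip":0.4},{"x":0.066,"y":0.003,"z":0,"ax":0,"ay":0,"az":-0.166,"grip":0.4},{"x":0.066,"y":0.003,"z":0,"ax":0,"ay":0,"az":-0.166,"grip":0.4},{"x":0.066,"y":0.003,"z":0,"ax":0,"ay":0,"az":-0.166,"grip":0.4}]' 60
python3 -m jog '[{"x":0.055,"y":0.036,"z":0,"ax":0,"ay":0,"az":-0.166,"grip":0.4},{"x":0.055,"y":0.036,"z":0,"ax":0,"ay":0,"az":-0.166,"grip":0.4},{"x":0.055,"y":0.036,"z":0,"ax":0,"ay":0,"az":-0.166,"grip":0.4},{"x":0.055,"y":0.036,"z":0,"ax":0,"ay":0,"az":-0.166,"grip":0.4},{"x":0.055,"y":0.036,"z":0,"ax":0,"ay":0,"az":-0.166,"grip":0.4}]'
python3 -m jog '[{"x":0.031,"y":0.058,"z":0,"ax":0,"ay":0,"az":-0.167,"grip":0.4},{"x":0.031,"y":0.058,"z":0,"ax":0,"ay":0,"az":-0.167,"grip":0.4},{"x":0.031,"y":0.058,"z":0,"ax":0,"ay":0,"az":-0.167,"grip":0.4},{"x":0.031,"y":0.058,"z":0,"ax":0,"ay":0,"az":-0.167,"grip":0.4},{"x":0.031,"y":0.058,"z":0,"ax":0,"ay":0,"az":-0.167,"grip":0.4}]'
python3 -c "
from h import *
cam('side');cam('side');st();plan((.4495,.0638,.10,179),(.4495,.0638,.062,179))"
```

```text
clock: 39.65
position: [0.4463, 0.0244, 0.1105]
ee_rot: [-1.582, -2.712, 0.001]
ft_force: [0.5, -0.1, -1.8]
opening: 0.403
clock: 40.07
position: [0.448, 0.0441, 0.1108]
ee_rot: [-0.835, -3.027, -0.0]
ft_force: [-0.5, 0.3, -0.2]
opening: 0.4
clock: 40.48
position: [0.4491, 0.0637, 0.1109]
ee_rot: [-0.025, -3.141, -0.001]
ft_force: [0.1, 0.1, 0.2]
opening: 0.403
t 40.58 p [0.4492, 0.0636, 0.147] yaw 178.67 tilt 0.05 F [0.1, 0.7, 0.1] op 0.397
xyz [-0.001, 0.001, 0.157] a [0.0, -0.0, -0.002] -> [0.449, 0.064, 0.1] rows 1.1
xyz [-0.0, -0.0, 0.126] a [0.0, -0.0, 0.0] -> [0.449, 0.064, 0.062] rows 0.9
```

```bash
python3 -m jog '[{"x":0,"y":0.001,"z":0.1,"ax":0,"ay":0,"az":0,"grip":0.4},{"x":0,"y":0.001,"z":0.2,"ax":0,"ay":0,"az":0,"grip":0.4},{"x":0,"y":0.001,"z":0.26,"ax":0,"ay":0,"az":0,"grip":0.4},{"x":0,"y":0.001,"z":0.28,"ax":0,"ay":0,"az":0,"grip":0.4},{"x":0,"y":0.001,"z":0.28,"ax":0,"ay":0,"az":0,"grip":0.4}]' 60
python3 -m jog '[{"x":0,"y":0,"z":0,"ax":0,"ay":0,"az":0,"grip":0},{"x":0,"y":0,"z":0,"ax":0,"ay":0,"az":0,"grip":0},{"x":0,"y":0,"z":0,"ax":0,"ay":0,"az":0,"grip":0},{"x":0,"y":0,"z":0,"ax":0,"ay":0,"az":0,"grip":0}]'
python3 -c "
from h import *
st()"
python3 -m jog '[{"x":0,"y":0,"z":0.01,"ax":0,"ay":0,"az":0,"grip":0},{"x":0,"y":0,"z":0.018,"ax":0,"ay":0,"az":0,"grip":0},{"x":0,"y":0,"z":0.023,"ax":0,"ay":0,"az":0,"grip":0},{"x":0,"y":0,"z":0.023,"ax":0,"ay":0,"az":0,"grip":0}]'
python3 -c "
from h import *
st()"
```

```text
clock: 41.0
position: [0.4486, 0.0642, 0.0264]
ee_rot: [-0.032, -3.139, -0.0]
ft_force: [-0.2, 0.1, -0.7]
opening: 0.397
clock: 41.33
position: [0.4503, 0.0638, 0.0283]
ee_rot: [0.028, 3.14, -0.0]
ft_force: [1.1, -1.0, 1.1]
opening: 0.096
t 41.33 p [0.4503, 0.0638, 0.0643] yaw 178.96 tilt 0.11 F [1.1, -1.0, 1.1] op 0.096
clock: 41.67
position: [0.4502, 0.0639, 0.0206]
ee_rot: [0.027, 3.14, -0.0]
ft_force: [3.0, -2.5, 8.5]
opening: 0.094
t 41.67 p [0.4502, 0.0639, 0.0566] yaw 179.0 tilt 0.07 F [3.0, -2.5, 8.5] op 0.094
```

```bash
python3 -m jog '[{"x":0,"y":0,"z":0,"ax":0,"ay":0,"az":0.039,"grip":0},{"x":0,"y":0,"z":0,"ax":0,"ay":0,"az":0.078,"grip":0},{"x":0,"y":0,"z":0,"ax":0,"ay":0,"az":0.117,"grip":0},{"x":0,"y":0,"z":0,"ax":0,"ay":0,"az":0.156,"grip":0},{"x":0,"y":0,"z":0,"ax":0,"ay":0,"az":0.195,"grip":0}]'
python3 -m jog '[{"x":0,"y":0,"z":0,"ax":0,"ay":0,"az":0.039,"grip":0},{"x":0,"y":0,"z":0,"ax":0,"ay":0,"az":0.078,"grip":0},{"x":0,"y":0,"z":0,"ax":0,"ay":0,"az":0.117,"grip":0},{"x":0,"y":0,"z":0,"ax":0,"ay":0,"az":0.156,"grip":0},{"x":0,"y":0,"z":0,"ax":0,"ay":0,"az":0.195,"grip":0}]'
python3 -c "
from h import *
st(); print(ctrl.sense()['wrist_torque'])"
python3 -m jog '[{"x":0,"y":0,"z":0,"ax":0,"ay":0,"az":0.039,"grip":0},{"x":0,"y":0,"z":0,"ax":0,"ay":0,"az":0.078,"grip":0},{"x":0,"y":0,"z":0,"ax":0,"ay":0,"az":0.105,"grip":0},{"x":0,"y":0,"z":0,"ax":0,"ay":0,"az":0.105,"grip":0},{"x":0,"y":0,"z":0,"ax":0,"ay":0,"az":0.105,"grip":0}]'
python3 -c "
from h import *
st(); print(ctrl.sense()['wrist_torque'])"
```

```text
clock: 42.08
position: [0.4502, 0.0637, 0.0207]
ee_rot: [0.982, 2.983, 0.0]
ft_force: [2.5, -3.5, 6.7]
opening: 0.097
clock: 42.5
position: [0.4501, 0.0636, 0.0207]
ee_rot: [1.836, 2.548, 0.001]
ft_force: [1.6, -4.7, 7.2]
opening: 0.098
t 42.5 p [0.4501, 0.0636, 0.0567] yaw 108.45 tilt 0.07 F [1.6, -4.7, 7.2] op 0.098
[-1.07391274 -0.3572171   0.03975353]
clock: 42.92
position: [0.45, 0.0635, 0.0207]
ee_rot: [2.223, 2.218, 0.0]
ft_force: [1.3, -5.5, 8.2]
opening: 0.094
t 42.92 p [0.45, 0.0635, 0.0567] yaw 89.86 tilt 0.07 F [1.3, -5.5, 8.2] op 0.094
[-1.20392462 -0.43675851 -0.05669244]
```

```bash
python3 -m jog '[{"x":0,"y":0,"z":-0.01,"ax":0,"ay":0,"az":0,"grip":0},{"x":0,"y":0,"z":-0.018,"ax":0,"ay":0,"az":0,"grip":0},{"x":0,"y":0,"z":-0.018,"ax":0,"ay":0,"az":0,"grip":0.4},{"x":0,"y":0,"z":-0.018,"ax":0,"ay":0,"az":0,"grip":0.4},{"x":0,"y":0,"z":-0.018,"ax":0,"ay":0,"az":0,"grip":0.4}]'
python3 -m jog '[{"x":0,"y":0,"z":-0.08,"ax":0,"ay":0,"az":0,"grip":0.4},{"x":0,"y":0,"z":-0.18,"ax":0,"ay":0,"az":0,"grip":0.4},{"x":0,"y":0,"z":-0.28,"ax":0,"ay":0,"az":0,"grip":0.4},{"x":0,"y":0,"z":-0.28,"ax":0,"ay":0,"az":0,"grip":0.4}]'
python3 -c "
from h import *
st();plan((.4478,-.0562,.147,179))"
```

```text
clock: 43.33
position: [0.4491, 0.0641, 0.0256]
ee_rot: [-2.222, -2.22, 0.001]
ft_force: [-0.2, -0.2, -0.2]
opening: 0.397
clock: 43.67
position: [0.4516, 0.0647, 0.1141]
ee_rot: [2.22, 2.218, 0.007]
ft_force: [1.3, 0.2, 0.5]
opening: 0.401
t 43.67 p [0.4516, 0.0647, 0.1501] yaw 89.95 tilt 0.32 F [1.3, 0.2, 0.5] op 0.401
xyz [-0.134, -0.004, 0.003] a [0.0, 0.0, -0.165] -> [0.45, 0.025, 0.149] rows 4.1
xyz [-0.115, -0.07, 0.003] a [0.001, 0.001, -0.165] -> [0.449, -0.016, 0.148] rows 4.1
xyz [-0.065, -0.118, 0.004] a [0.0, 0.0, -0.165] -> [0.448, -0.056, 0.147] rows 4.1
```

```bash
python3 -m jog '[{"x":-0.134,"y":-0.004,"z":0,"ax":0,"ay":0,"az":-0.165,"grip":0.4},{"x":-0.134,"y":-0.004,"z":0,"ax":0,"ay":0,"az":-0.165,"grip":0.4},{"x":-0.134,"y":-0.004,"z":0,"ax":0,"ay":0,"az":-0.165,"grip":0.4},{"x":-0.134,"y":-0.004,"z":0,"ax":0,"ay":0,"az":-0.165,"grip":0.4},{"x":-0.134,"y":-0.004,"z":0,"ax":0,"ay":0,"az":-0.165,"grip":0.4}]'
python3 -m jog '[{"x":-0.115,"y":-0.07,"z":0,"ax":0,"ay":0,"az":-0.165,"grip":0.4},{"x":-0.115,"y":-0.07,"z":0,"ax":0,"ay":0,"az":-0.165,"grip":0.4},{"x":-0.115,"y":-0.07,"z":0,"ax":0,"ay":0,"az":-0.165,"grip":0.4},{"x":-0.115,"y":-0.07,"z":0,"ax":0,"ay":0,"az":-0.165,"grip":0.4},{"x":-0.115,"y":-0.07,"z":0,"ax":0,"ay":0,"az":-0.165,"grip":0.4}]'
python3 -m jog '[{"x":-0.065,"y":-0.118,"z":0,"ax":0,"ay":0,"az":-0.165,"grip":0.4},{"x":-0.065,"y":-0.118,"z":0,"ax":0,"ay":0,"az":-0.165,"grip":0.4},{"x":-0.065,"y":-0.118,"z":0,"ax":0,"ay":0,"az":-0.165,"grip":0.4},{"x":-0.065,"y":-0.118,"z":0,"ax":0,"ay":0,"az":-0.165,"grip":0.4},{"x":-0.065,"y":-0.118,"z":0,"ax":0,"ay":0,"az":-0.165,"grip":0.4}]'
python3 - <<'E'
from h import *
a=cam('side');b=cam('side');st();plan((.4478,-.0562,.063,179))
save(b,"s10.png",(250,200,400,310),4)
E
```

```text
clock: 44.08
position: [0.448, 0.0237, 0.1096]
ee_rot: [-1.569, -2.721, 0.0]
ft_force: [-0.3, 0.1, 0.2]
opening: 0.398
clock: 44.5
position: [0.4468, -0.0167, 0.1095]
ee_rot: [-0.82, -3.032, -0.0]
ft_force: [-0.2, -0.0, -0.3]
opening: 0.398
clock: 44.92
position: [0.4455, -0.057, 0.1095]
ee_rot: [-0.015, -3.141, -0.001]
ft_force: [0.5, 0.3, -0.1]
opening: 0.401
t 45.02 p [0.4455, -0.0569, 0.1455] yaw 179.06 tilt 0.04 F [0.4, 0.1, 0.4] op 0.405
xyz [-0.008, 0.002, 0.275] a [0.0, -0.0, 0.0] -> [0.448, -0.056, 0.063] rows 2.0
```

View pics/s10.png

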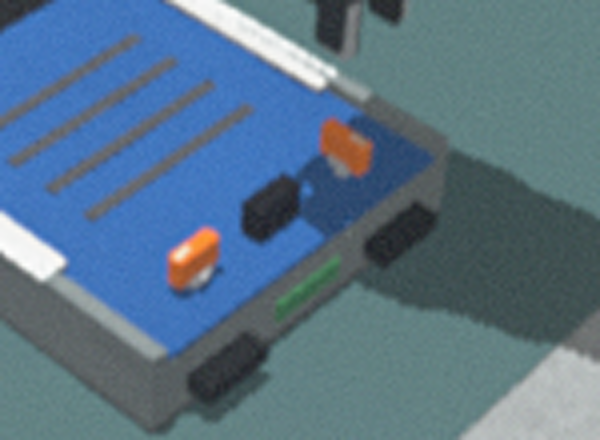

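The left wing now lies along y, at crop pixel (193,258), and the cover is home. Now the right stud, which is still along x at (345,147).

```bash
python3 -m jog '[{"x":-0.008,"y":0.002,"z":0.1,"ax":0,"ay":0,"az":0,"grip":0.4},{"x":-0.008,"y":0.002,"z":0.2,"ax":0,"ay":0,"az":0,"grip":0.4},{"x":-0.008,"y":0.002,"z":0.255,"ax":0,"ay":0,"az":0,"grip":0.4},{"x":-0.008,"y":0.002,"z":0.275,"ax":0,"ay":0,"az":0,"grip":0.4},{"x":-0.008,"y":0.002,"z":0.275,"ax":0,"ay":0,"az":0,"grip":0.4}]' 60
python3 -m jog '[{"x":0,"y":0,"z":0,"ax":0,"ay":0,"az":0,"grip":0},{"x":0,"y":0,"z":0,"ax":0,"ay":0,"az":0,"grip":0},{"x":0,"y":0,"z":0,"ax":0,"ay":0,"az":0,"grip":0},{"x":0,"y":0,"z":0,"ax":0,"ay":0,"az":0,"grip":0}]'
python3 -m jog '[{"x":0,"y":0,"z":0.01,"ax":0,"ay":0,"az":0,"grip":0},{"x":0,"y":0,"z":0.018,"ax":0,"ay":0,"az":0,"grip":0},{"x":0,"y":0,"z":0.024,"ax":0,"ay":0,"az":0,"grip":0},{"x":0,"y":0,"z":0.024,"ax":0,"ay":0,"az":0,"grip":0}]'
python3 -c "
from h import *
st()"
```

```text
clock: 45.43
position: [0.4473, -0.0559, 0.0263]
ee_rot: [-0.028, -3.139, -0.001]
ft_force: [-0.4, -0.7, 0.3]
opening: 0.392
clock: 45.77
position: [0.4488, -0.0564, 0.0282]
ee_rot: [0.027, 3.14, -0.0]
ft_force: [0.8, 1.5, 1.1]
opening: 0.096
clock: 46.1
position: [0.4489, -0.0564, 0.0204]
ee_rot: [0.027, 3.14, -0.0]
ft_force: [-1.2, 1.0, 13.7]
opening: 0.098
t 46.1 p [0.4489, -0.0564, 0.0564] yaw 179.02 tilt 0.07 F [-1.2, 1.0, 13.7] op 0.098
```

```bash
python3 -m jog '[{"x":0,"y":0,"z":0,"ax":0,"ay":0,"az":0.039,"grip":0},{"x":0,"y":0,"z":0,"ax":0,"ay":0,"az":0.078,"grip":0},{"x":0,"y":0,"z":0,"ax":0,"ay":0,"az":0.117,"grip":0},{"x":0,"y":0,"z":0,"ax":0,"ay":0,"az":0.156,"grip":0},{"x":0,"y":0,"z":0,"ax":0,"ay":0,"az":0.195,"grip":0}]'
python3 -m jog '[{"x":0,"y":0,"z":0,"ax":0,"ay":0,"az":0.039,"grip":0},{"x":0,"y":0,"z":0,"ax":0,"ay":0,"az":0.078,"grip":0},{"x":0,"y":0,"z":0,"ax":0,"ay":0,"az":0.117,"grip":0},{"x":0,"y":0,"z":0,"ax":0,"ay":0,"az":0.156,"grip":0},{"x":0,"y":0,"z":0,"ax":0,"ay":0,"az":0.195,"grip":0}]'
python3 -m jog '[{"x":0,"y":0,"z":0,"ax":0,"ay":0,"az":0.039,"grip":0},{"x":0,"y":0,"z":0,"ax":0,"ay":0,"az":0.078,"grip":0},{"x":0,"y":0,"z":0,"ax":0,"ay":0,"az":0.105,"grip":0},{"x":0,"y":0,"z":0,"ax":0,"ay":0,"az":0.105,"grip":0},{"x":0,"y":0,"z":0,"ax":0,"ay":0,"az":0.105,"grip":0}]'
python3 -c "
from h import *
st(); print(ctrl.sense()['wrist_torque'])"
python3 -m jog '[{"x":0,"y":0,"z":-0.01,"ax":0,"ay":0,"az":0,"grip":0},{"x":0,"y":0,"z":-0.018,"ax":0,"ay":0,"az":0,"grip":0},{"x":0,"y":0,"z":-0.018,"ax":0,"ay":0,"az":0,"grip":0.4},{"x":0,"y":0,"z":-0.018,"ax":0,"ay":0,"az":0,"grip":0.4},{"x":0,"y":0,"z":-0.018,"ax":0,"ay":0,"az":0,"grip":0.4}]'
python3 -m jog '[{"x":0,"y":0,"z":-0.08,"ax":0,"ay":0,"az":0,"grip":0.4},{"x":0,"y":0,"z":-0.2,"ax":0,"ay":0,"az":0,"grip":0.4},{"x":0,"y":0,"z":-0.32,"ax":0,"ay":0,"az":0,"grip":0.4},{"x":-0.3,"y":0,"z":-0.35,"ax":0,"ay":0,"az":0,"grip":0.4},{"x":-0.4,"y":0,"z":-0.35,"ax":0,"ay":0,"az":0,"grip":0.4}]'
python3 -m jog '[{"x":-0.2,"y":0,"z":0,"ax":0,"ay":0,"az":0,"grip":0.4},{"x":-0.3,"y":0,"z":0,"ax":0,"ay":0,"az":0,"grip":0.4},{"x":-0.3,"y":0,"z":0,"ax":0,"ay":0,"az":0,"grip":0.4},{"x":-0.3,"y":0,"z":0,"ax":0,"ay":0,"az":0,"grip":0.4}]'
python3 - <<'E'
from h import *
a=cam("side"); b=cam("top"); st()
cv2.imwrite("pics/f11.png",np.hstack([cv2.resize(a["pixels"][200:310,250:370,::-1],(480,440),interpolation=2),cv2.resize(b["pixels"][200:275,225:325,::-1],(320,240),interpolation=2).copy() if 0 else cv2.resize(b["pixels"][190:280,230:310,::-1],(320,360),interpolation=2)[:360].__class__(shape=(0,),dtype=np.uint8) if 0 else cv2.copyMakeBorder(cv2.resize(b["pixels"][190:280,230:310,::-1],(320,360),interpolation=2),0,80,0,0,0)]))
for n,im in(("side",a),("top",b)):
  for k in("stud_left","stud_right","cover_handle"): print(n,k,[(round(d["confidence"],2),world(im,d["centre"]).round(4).tolist()) for d in finder.spot_point(n,k)[:1]])
E
```

```text
clock: 46.52
position: [0.4487, -0.0568, 0.0205]
ee_rot: [0.982, 2.983, -0.0]
ft_force: [-0.7, -1.3, 10.3]
opening: 0.097
clock: 46.93
position: [0.4483, -0.057, 0.0204]
ee_rot: [1.836, 2.548, -0.001]
ft_force: [-3.1, -2.6, 11.5]
opening: 0.093
clock: 47.35
position: [0.4482, -0.0571, 0.0204]
ee_rot: [2.224, 2.218, -0.001]
ft_force: [-3.7, -3.6, 12.0]
opening: 0.092
t 47.35 p [0.4482, -0.0571, 0.0564] yaw 89.87 tilt 0.06 F [-3.7, -3.6, 12.0] op 0.092
[-0.75776176  0.8199538  -0.03329706]
clock: 47.77
position: [0.448, -0.0564, 0.0253]
ee_rot: [-2.223, -2.22, 0.0]
ft_force: [-0.6, 0.2, -0.2]
opening: 0.402
clock: 48.18
position: [0.4494, -0.1394, 0.1305]
ee_rot: [2.215, 2.223, 0.003]
ft_force: [0.5, -0.0, -0.4]
opening: 0.401
clock: 48.52
position: [0.4472, -0.2324, 0.1278]
ee_rot: [-2.228, -2.215, 0.001]
ft_force: [-0.7, 0.7, 0.3]
opening: 0.404
t 48.62 p [0.4477, -0.2291, 0.1638] yaw 89.91 tilt 0.05 F [-0.7, 0.3, -0.4] op 0.4
side stud_left [(0.5, [0.4515, 0.062, 0.076])]
side stud_right [(0.63, [0.4538, -0.0589, 0.0789])]
side cover_handle [(0.71, [0.4443, -0.0013, 0.074])]
top stud_left [(0.58, [0.4486, 0.0608, 0.079])]
top stud_right [(0.56, [0.6697, -0.3788, 0.0025])]
top cover_handle [(0.68, [0.4529, 0.0021, 0.0751])]
```

View pics/f11.png

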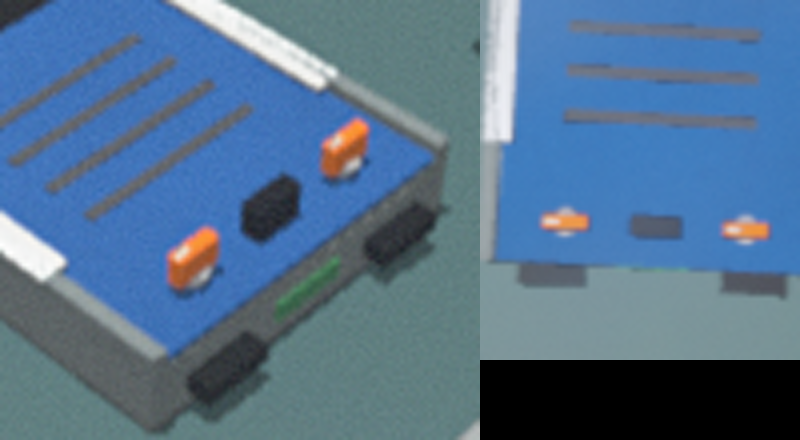

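Both wings lie along y with their stems visible, so they have risen. The cover is home and the robot is clear. Handing in.

```bash
python3 -c "
from h import *
st(); print(ctrl.finish_job())"
```

```text
t 48.92 p [0.4481, -0.2287, 0.1643] yaw 90.0 tilt 0.0 F [0.8, 1.0, -0.3] op 0.401
the job is handed in; nothing more can be done
None
```

The whole job went through and I handed it in at about 49 s; no verdict was reported. I opened the cover, pressed the relay, meter, coil and bracket into their own cutouts, slid the cover home and locked both studs.

**Last checks**
- **Parts:** each one bottomed at the expected height, with 22–58 N of push. A picture before closing showed all four seated. They cannot be seen under the closed cover.
- **Cover:** it stopped at home with about 25 N of reaction, and it still looked home in the final pictures.
- **Studs:** I pushed each in about 8 mm, turned it about 89°, and let go. Both wings lie across the case and the pictures show them risen. I did not measure how far they rose.
- **Bystanders:** I did not re-measure the spool, spray can and bottle. No planned move went near them.

**What disagreed**
- The reported tool tip was about 36 mm lower than the real fingertips, so the first pinch of the handle missed. I found the offset by touching the cover and corrected for it afterwards.
- The top camera read 2–4 mm off the side camera. I used the side camera, which matched the robot.
- In the last look, the network placed the right stud on the spray can in the top view. The picture itself clearly shows the stud in place.

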